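Clamp plaster blanks in the carving jig and bring the magnifier over

TASK

Set up the carving jig: lay every plaster blank flat in a bay of its own, the blank with the leaf drawing in the bay next to the magnifier, and hold each one down by dropping an orange-handled hold-down into the slotted strut beside the middle of the blank and giving it a quarter turn, so that its head catches under the strut's lips and its bar points square across the strut and over the blank. When they are all held down, swing the magnifier so that its lens is centred over the leaf blank, and tilt the lens level. Hold-downs that are not needed stay in their wooden rack, and the other tools on the bench are left where they lie.

Things in the scene. Friction and masses are not known exactly. Their poses are not given: they have to be found in the camera images.
- jig: Fixed ply board 170 x 290 mm, 12 mm thick. Origin: centre of its underside; x across, y along the strut (to the magnifier), z up. On it a grey slotted strut along y at x = +50.5 mm (41 mm wide, top 33 mm above the bench), a dark fence at x = -71 mm (12 mm wide, 12 high), and between them (95 mm wall to wall) three bays, centres at x = -17.5, y = +90, 0, -90 mm.
- bay0 (a point): Centre of the bay next to the magnifier (for the leaf blank), on the board's top, 12 mm above the bench; axes as the jig. Four dowels, 8 mm diameter, 10 mm high, stand 33 mm either way in x and 31.5 mm either way in y of it; a blank lies between them, its length along x, with 2.5 mm play all round. 58 mm are free beside the middle of its long sides for fingers.
- bay1 (a point): Centre of the middle bay, as bay0.
- bay2 (a point): Centre of the bay farthest from the magnifier, as bay0.
- slot (a point): On the centre line of the strut's slot, halfway along, level with the top of its lips (33 mm above the bench); axes as the jig, y along the slot. The slot is 22 mm wide and open along the whole 284 mm; the lips are 7 mm deep; below them the channel is 36 mm wide and 18.5 mm deep in all.
- magnifier: Bench magnifier's fixed round foot, 100 mm diameter, 20 mm high, with an upright 16 mm post; it stands beyond the +y end of the jig. Origin: underside of the foot, on the post's axis.
- pivot (a point): On the post's axis at the height of the magnifier's arm (190 mm above the bench). x points along the arm to the lens.
- mag_arm (a joint): Swivel of the magnifier's arm about the post, rad, growing anticlockwise seen from above; range -0.8 to 2.4. Stiff: about 0.18 N m of friction, stays where it is left. The lens pivot is 150 mm from the post's axis. At the start the arm stands clear of the jig, on the fence side; it swings anticlockwise to come over the jig.
- mag_lens (a joint): Tilt of the lens in the arm's fork, rad: 0 level, positive with the ball handle raised; range -0.9 to 0.95. Friction about 0.14 N m, stays where it is left.
- lens (a point): Centre of the round lens (106 mm across its white rim, 12 mm thick), on its tilt axis, 190 mm above the bench; z is the lens's own axis (vertical when level), x points to the ball handle. The fork's prongs lie 60 mm to either side (y).
- ball (a point): Centre of the red ball handle (25 mm diameter) on an 8 mm rod, 80 mm from the lens centre, straight on from the arm. Pinch it from either side (along the point's y) and carry it round to swivel, up or down to tilt.
- rack: Wooden rack for the hold-downs, fixed: 240 x 90 mm, 27 mm high, with a groove 40 mm wide and 21 mm deep along its whole length. Origin: centre of the underside; x along the groove.
- hold_a: Quarter-turn hold-down, 160 g, one of three alike. Origin on its upright axis, at the underside of its steel clamp bar (82 mm long along x, 30 wide, 6 thick). Orange grip above: 36 mm along x, 12 thick (y), from 6 to 44 mm above the origin. Below: 12 mm neck, then T-head 33 mm along x, 18 wide, round ends, 9 to 16 mm below the origin. Starts in the rack, bar roughly across the groove.
- hold_b: Second hold-down, as hold_a. The bar rests on the rack or the strut's lips, so that the origin is level with them. It enters the slot with its length along it; it may be turned either way, and either end of the bar may point to the blank.
- hold_c: Third hold-down, as hold_a.
- leaf: White plaster blank with a dark leaf drawn on top, 90 (x) x 50 (y) x 19 mm, about 110 g. Origin: centre of its underside. Either end may point to the strut. Lying in a bay, its top is 2 mm below the underside of a seated hold-down's bar.
- blank_b: Plain plaster blank of the same size, its origin and axes as the leaf blank's. May be absent (None).
- blank_c: Plain plaster blank, as blank_b. May be absent (None).
- rib: Round wooden rib, 60 mm diameter, 7 mm thick; leave alone. Origin under its centre.
- pumice: Grey pumice stone, 60 mm diameter, 27 mm high; leave alone. Origin under its centre.
- pliers: Long-nose pliers with black handles, about 150 mm long, lying along x; leave alone. Origin at the rivet.
- needle_tool: Tool with a wooden handle and a steel tip, 150 mm long, lying along x; leave alone.
- slip_bottle: Amber glass bottle, 44 mm diameter, 100 mm high; leave alone. Origin under its centre.
- water_bowl: Blue bowl, 100 mm diameter, 45 mm high; leave alone. Origin under its centre.

How it is judged:
By the outcome, as a careful person would: the job done as asked, in the order asked, and still so for the second after the job is handed in, with the robot touching nothing.
Of blank_b, blank_c only 1 to 2 are there at a start; the rules pass over those that are not, and their reading is None.
At some moment in a run one of leaf, blank_b, blank_c may be knocked a few centimetres aside while the robot is not near it.
It also fails if it takes over 210 s, if anything falls off the work surface, if the arm or the gripper's body presses on something with over 40 N, if the wrist force passes 120 N, or if a joint passes its speed limit or range.

ROBOT

A 6-joint arm with a two-finger parallel gripper is mounted at the origin on the work surface. World frame = base frame: x ahead of the robot, y to its left, z up, the work surface at z = 0. Lengths are in mm, angles in degrees, forces in N, time in s.
With the tool pointing down it reaches from about 375 to 750 mm from the base axis. Payload 9 kg.
Tool frame: the origin (TCP) lies between the finger pads; the fingertips stand 11 mm ahead of it and the grasp point (between the pads) lies 8 mm behind it; y points along the fingers, z is the direction in which the jaws open and shut, and the axes are right-handed (so a half turn about y gives the same grasp; the last joint's range is limited). The gripper opens to 85 mm and grips with 20 to 120 N. Pads are 22 mm wide; open, the fingers measure 114 mm over their backs; the gripper's body (76 mm by 85 mm) begins 54 mm behind the grasp point. The pads swing forward as they close: fully open they stand 13 mm farther back than shut.
Start: joints at [-89.02, 5.964, 5.575, 89.605, 0, 77.527], TCP at [139.597, -583.565, 242.331] pointing down, gripper open.
Joint ranges: [-171.21, 171.21], [-48.23, 106.86], [-62.78, 66.21], [-105.2, 120.99], [-86.42, 89.51], [-180, 180]. Speed limits (degrees/s): [127.2, 127.2, 147.25, 180, 180, 180].

INTERFACE

Orientations are given as a 3x3 rotation matrix whose columns are the frame's x, y, z axes.
In Python, from plant import r gives the robot as it stands.
- The arm moves only by the tool play_rows, never from a script. Its argument "targets" is one flat list of numbers, 7 for each row, row after row: the shift along the tool's x, y, z in cm, then the turn, a rotation vector about the tool's x, y, z in rad, then the finger opening in cm, from 0 to 8.54. A call has 1 to 10 rows; each row shifts and turns the commanded pose from where the row before left it, along the tool's axes as they then stand; what a row does not reach is not made up. A row lasts 1/12 s, in which the tool goes at most 41.7 mm and 7.16 degrees, less where a joint would pass 70% of its speed; a pose out of reach is approached as far as the arm can. A call with a gripper value outside its range is refused whole. The fingers move at their own pace and stop on an object; "grip_force" is the grip in N (left out, the last holds). Time passes only in rows, so rows that do not move let the fingers close. It gives the time, the measured TCP pose, the force and the opening at its end, in the units of the state.
- r.get_obs(): the state, without advancing time (a new reading comes with each control period).
- r.capture(name): name is "scene" or "top" or "wrist"; returns (picture, depth): 384x512x3 uint8, red, green, blue; 384x512 float32, mm along the optical axis (not along the pixel's ray), 0 where there is no reading.
- r.get_calibration(name): a dict with "vertical_fov" (degrees; the focal length in pixels is half the picture's height over the tangent of half this angle, whatever the lens; pixels are square), "cx", "cy" (the principal point, pixels), "rvec" (rotation vector, rad) and "tvec" (3), from world to camera coordinates, as OpenCV has them. Camera axes: x right, y down, z forward; pixel columns grow to the right and rows downward; lengths in mm; the calibration is good to about 2 mm. A picture is of the moment at which its call begins: read the wrist's pose just before it. get_calibration takes no time and is no camera call; for the wrist camera it gives the pose at the moment of the call.
- r.sign_off(): hands the job in, once; it reports no verdict.
The state is a dict: "clock": time; "q": joint angles; "joint_velocities": joint speeds; "joint_torque": joint torques, N m; "ee_pos": TCP position; "eef_rot": TCP orientation; "force": force on the tool from outside, world axes, zero at the start; "torque": the same for the moment, N m; "finger_gap": opening from 0.0 (shut) to 1.0 (fully open).
Only numpy, scipy, OpenCV 4.12 (cv2) and the standard library are available. Lean on these libraries where they do the work, as an engineer would, in place of code of your own. Each camera call takes 0.05 s, during which the arm holds its last target. There are 200 camera calls.

## Working session

There is one attempt and no reset: what is moved stays moved. The work goes in short steps, Python scripts to look and compute and a tool call to move; the robot and the scene stay as the last step left them, time stands still between calls to the robot, and variables do not carry over. Pictures are saved under pics/ and viewed, about 12 in all and at most 16, crops included, and the job is handed in when it is done.

Besides the shell and the picture viewer there is one more tool, called after "Call:" as name(argument=value, ...) on one line, values as JSON. play_rows: Moves the arm, as the interface text tells. Its arguments: {"type":"object","properties":{"targets":{"type":"array","items":{"type":"number"}},"grip_force":{"type":"number"}},"required":["targets"]}

```bash
ls; mkdir -p pics; python3 - <<'E'
from plant import r
import cv2,numpy as np
o=r.get_obs();print({k:np.round(v,3).tolist() for k,v in o.items()})
for n in("scene","top"):
    p,d=r.capture(n);cv2.imwrite(f"pics/{n}0.png",cv2.cvtColor(p,cv2.COLOR_RGB2BGR));np.save(f"pics/{n}0.npy",d)
    print(n,r.get_calibration(n))
a=cv2.imread("pics/scene0.png");b=cv2.imread("pics/top0.png")
cv2.imwrite("pics/top0b.png",cv2.resize(b,(800,600),interpolation=cv2.INTER_CUBIC))
cv2.imwrite("pics/scene0b.png",cv2.resize(a,(800,600),interpolation=cv2.INTER_CUBIC))
E
```

```text
pics
{'clock': 0.0, 'q': [-89.019, 5.998, 5.528, 89.604, 0.001, 77.528], 'joint_velocities': [0.072, -0.057, -0.039, -0.039, 0.007, -0.144], 'joint_torque': [-0.004, -55.693, 50.365, 0.017, -0.001, 0.0], 'ee_pos': [139.612, -583.217, 241.537], 'eef_rot': [[-0.973, -0.0, 0.233], [-0.233, 0.001, -0.973], [-0.0, -1.0, -0.001]], 'force': [-0.717, -0.587, 0.129], 'torque': [0.037, 0.031, -0.031], 'finger_gap': 0.998}
scene {'vertical_fov': 54.74483931083613, 'cx': 256.47956413797414, 'cy': 179.8005007624805, 'rvec': array([ 1.27238239,  2.1227166 , -1.00396749]), 'tvec': array([ 277.32192217, -152.33809708, 1704.41922701])}
top {'vertical_fov': 48.861098620498765, 'cx': 255.75873709859982, 'cy': 186.28998561100303, 'rvec': array([ 2.21414387, -2.15870261,  0.10047885]), 'tvec': array([ -63.41058702,  566.74546992, 1282.97114652])}
```

View pics/top0b.png

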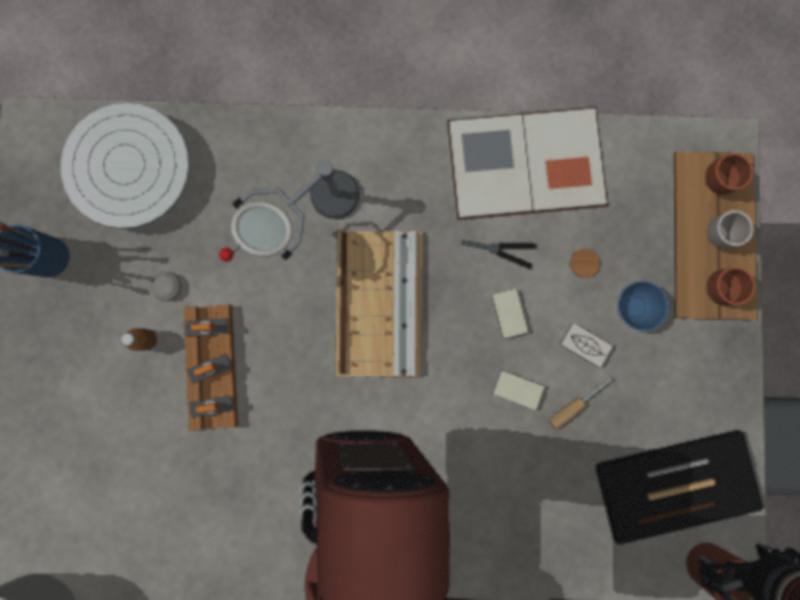

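View pics/scene0b.png

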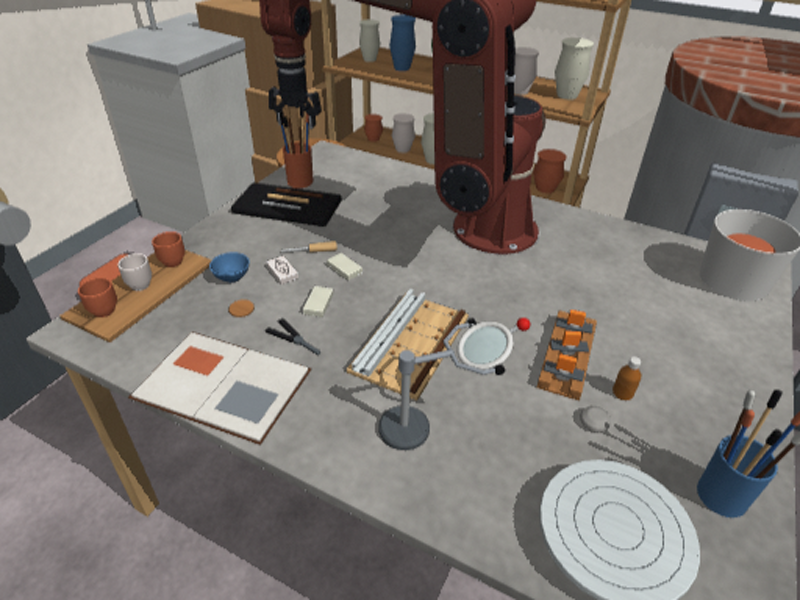

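```bash
cat > h.py <<'E'
import numpy as np,cv2
from plant import r
from scipy.spatial.transform import Rotation as Ro
class Cam:
    def __init__(s,n,shape=(384,512)):
        c=r.get_calibration(n);s.f=shape[0]/2/np.tan(np.radians(c["vertical_fov"]/2))
        s.cx,s.cy=c["cx"],c["cy"];s.R=cv2.Rodrigues(np.array(c["rvec"],float))[0];s.t=np.array(c["tvec"],float)
        s.C=-s.R.T@s.t
    def ray(s,uv):
        uv=np.atleast_2d(uv).astype(float)
        return np.c_[(uv[:,0]-s.cx)/s.f,(uv[:,1]-s.cy)/s.f,np.ones(len(uv))]@s.R
    def plane(s,uv,z):
        d=s.ray(uv);return s.C+d*((z-s.C[2])/d[:,2])[:,None]
    def deep(s,uv,depth):
        return s.C+s.ray(uv)*np.atleast_1d(depth)[:,None]
    def px(s,P):
        q=np.atleast_2d(P)@s.R.T+s.t;return np.c_[s.f*q[:,0]/q[:,2]+s.cx,s.f*q[:,1]/q[:,2]+s.cy]
def snap(n,name):
    c=Cam(n);p,d=r.capture(n);cv2.imwrite(f"pics/{name}.png",cv2.cvtColor(p,cv2.COLOR_RGB2BGR));np.save(f"pics/{name}.npy",d)
    return c,p,d
def hsv(p):return cv2.cvtColor(p,cv2.COLOR_RGB2HSV)
def blobs(m,amin=15):
    m=m.astype(np.uint8);cs,_=cv2.findContours(m,cv2.RETR_EXTERNAL,cv2.CHAIN_APPROX_NONE)
    return [c for c in cs if cv2.contourArea(c)>=amin]
def rect(cam,c,z):
    "min-area rectangle of a contour thrown on plane z: centre, sizes, angle of the long side"
    P=cam.plane(c[:,0,:],z)[:,:2].astype(np.float32);(x,y),(w,h),a=cv2.minAreaRect(P)
    if w<h:w,h,a=h,w,a+90
    return np.round([x,y,w,h,(a+90)%180-90],1)
def where():
    o=r.get_obs();R=np.array(o["eef_rot"]);return np.array(o["ee_pos"]),R,o
def go(xyz,yaw):
    "shift (cm, tool axes) and turn about tool y to bring TCP to xyz, tool z axis (jaws) at world yaw deg (mod 180), pointing down"
    p,R,o=where();s=R.T@(np.array(xyz)-p)/10
    best=None
    for k in(0,180):
        a=np.radians(yaw+k);z=np.array([np.cos(a),np.sin(a),0]);y=np.array([0,0,-1.]);x=np.cross(y,z)
        v=Ro.from_matrix(R.T@np.c_[x,y,z]).as_rotvec()
        if best is None or np.linalg.norm(v)<np.linalg.norm(best):best=v
    n=max(np.abs(s).max()/3.5,np.linalg.norm(best)/.11)
    print("shift cm",np.round(s,2),"turn",np.round(best,3),"rows>=",round(n,1),"q6",round(o["q"][5],1))
E
python3 - <<'E'
from h import *
top,sc=Cam("top"),Cam("scene")
p=cv2.cvtColor(cv2.imread("pics/top0.png"),cv2.COLOR_BGR2RGB);d=np.load("pics/top0.npy");H=hsv(p)
print("C",top.C,sc.C)
for x,y in[(326,199),(375,220),(332,249)]:print(p[y,x],H[y,x])
m=(H[...,1]<60)&(H[...,2]>140);m[:170]=0;m[:,:300]=0;m[:,410:]=0;m[275:]=0
for c in blobs(m,60):print("blank",c.mean((0,1)).round(),rect(top,c,19))
hs=H
m=(hs[...,0]<14)&(hs[...,1]>170)&(hs[...,2]>120)
for c in blobs(m,6):
    u=c.mean((0,1));print("orange/red",u.round(),rect(top,c,60),H[int(u[1]),int(u[0])], "deep",top.deep(u,d[int(u[1]),int(u[0])]).round())
for nm,u in dict(rack=(138,220),rackend=(135,200),lens=(168,147),foot=(225,128),fence=(218,195),board=(240,195),lipL=(255,195),lipR=(267,195)).items():
    print(nm,top.deep(u,d[u[1],u[0]]).round(),H[u[1],u[0]])
# rough jig outlines by depth height map
vv,uu=np.mgrid[0:384,0:512];P=top.deep(np.c_[uu.ravel(),vv.ravel()],d.ravel()).reshape(384,512,3)
np.save("pics/P0.npy",P)
print("table z",np.median(P[280:300,170:190,2]))
m=(P[...,2]>7)&(P[...,2]<60);m[:,:205]=0;m[:,280:]=0;m[:140]=0;m[260:]=0
for c in blobs(m,300):print("jig",rect(top,c,22),len(c))
m=(P[...,2]>14)&(P[...,2]<80);m[:,:100]=0;m[:,160:]=0;m[:190]=0
for c in blobs(m,200):print("rack",rect(top,c,27))
m=(P[...,2]>150)&(P[...,2]<300);m[:,:130]=0;m[:,240:]=0;m[:90]=0;m[180:]=0
for c in blobs(m,20):print("mag",c.mean((0,1)),P[m][:,2].mean(),rect(top,c,190))
E
```

```text
C [ 464.10982241  -34.38174095 1324.63438792] [1403.04502776  395.05308582  938.37996313]
[168 167 151] [ 28  26 168]
[113 111 107] [ 20  14 113]
[167 167 151] [ 30  24 167]
blank [331. 249.] [ 380.1 -285.8   87.2   47.9   70.4]
blank [375. 220.] [ 472.2 -420.6   87.4   47.6   60.8]
blank [326. 200.] [ 531.1 -267.    87.7   48.    15.6]
orange/red [143. 162.] [628.9 291.2  16.9  15.1 -43.3] [  1 194 158] deep [[606. 245. 237.]]
rack [[455. 313.   5.]] [ 14 141 127]
rackend [[517. 325.   6.]] [ 14 137 123]
lens [[655. 192. 194.]] [ 80  16 144]
foot [[749.  52.  18.]] [100  21  72]
fence [[538.  67.  24.]] [ 15 114  96]
board [[541.  -1.  13.]] [ 18 101 167]
lipL [[541. -47.  18.]] [ 78   9 143]
lipR [[543. -85.  14.]] [ 17  91 106]
table z -0.36791801436766036
jig [544.6  -7.1 284.7 167.4   1.4] 295
rack [411.2 318.4 239.1  93.2   5.4]
mag [175.90393013 137.82969432] 196.51668788533297 [692.6 177.6 236.5 136.5 -24.3]
```

```bash
python3 - <<'E'
from h import *
go([430,-330,400],-88.6)
c=Cam("wrist");print(c.C-where()[0],(where()[1].T@(c.C-where()[0])).round(),c.R[2])
E
```

```text
shift cm [-34.14 -15.81 -17.89] turn [ 0.001  0.21  -0.   ] rows>= 9.8 q6 77.5
[ 68.99500092  16.32836251 132.9951875 ] [ -71. -133.    0.] [-0.27092097 -0.0635503  -0.96050153]
```

Call:
play_rows(targets=[-3.41,-1.58,-1.79,0,0,0,8.5,-3.41,-1.58,-1.79,0,0,0,8.5,-3.41,-1.58,-1.79,0,0,0,8.5,-3.41,-1.58,-1.79,0,0,0,8.5,-3.41,-1.58,-1.79,0,0,0,8.5,-3.41,-1.58,-1.79,0,0,0,8.5,-3.41,-1.58,-1.79,0,0,0,8.5,-3.41,-1.58,-1.79,0,0,0,8.5,-3.41,-1.58,-1.79,0,0,0,8.5,-3.41,-1.58,-1.79,0,0,0,8.5])

```text
clock: 0.93
ee_pos: [430.7, -328.5, 400.9]
eef_rot: [[-0.973, -0.0, 0.233], [-0.233, 0.0, -0.973], [0.0, -1.0, -0.0]]
force: [-0.1, -1.1, 0.2]
finger_gap: 0.998
```

Call:
play_rows(targets=[0,0,0,0,0.105,0,8.5,0,0,0,0,0.105,0,8.5,0,0,0,0,0,0,8.5,0,0,0,0,0,0,8.5])

```text
clock: 1.27
ee_pos: [429.6, -330.0, 399.9]
eef_rot: [[-1.0, -0.0, 0.028], [-0.028, 0.0, -1.0], [0.0, -1.0, -0.0]]
force: [0.4, -0.5, 0.6]
finger_gap: 0.992
```

```bash
python3 - <<'E'
from h import *
p,R,o=where();print(p,R.round(3).tolist(),o["clock"],o["joint_velocities"])
cam,pic,d=snap("wrist","w1");cv2.imwrite("pics/w1b.png",cv2.resize(cv2.imread("pics/w1.png"),(640,480)))
go([470,-5,420],-88.6)
E
```

```text
[ 429.57799172 -330.04581144  399.90233322] [[-1.0, -0.0, 0.028], [-0.028, 0.0, -1.0], [0.0, -1.0, -0.0]] 1.2667 [-0.8901578  -0.18353491 -0.28694005  0.06575364 -0.01897787 -1.52109366]
shift cm [ -4.97  -2.   -32.4 ] turn [0.001 0.004 0.001] rows>= 9.3 q6 127.0
```

View pics/w1b.png

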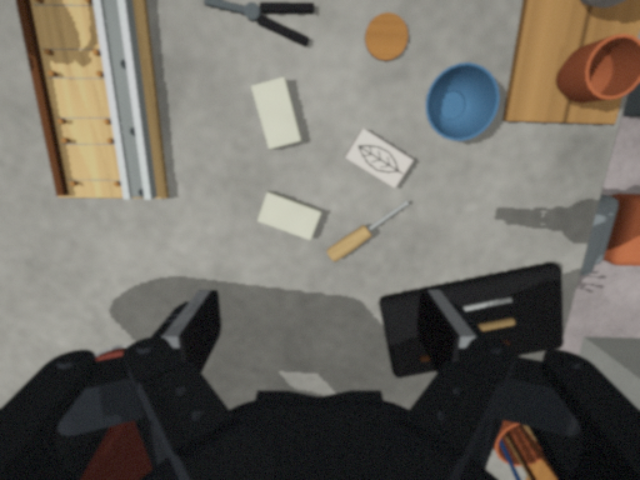

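```bash
cat >> h.py <<'E'
def blanks(cam,p,z=19,amin=60,lo=130,smax=60):
    H=hsv(p);m=((H[...,1]<smax)&(H[...,2]>lo)).astype(np.uint8);m=cv2.morphologyEx(m,cv2.MORPH_CLOSE,np.ones((3,3)))
    out=[]
    for c in blobs(m,amin):
        q=rect(cam,c,z)
        if 75<q[2]<100 and 40<q[3]<60:out.append((c.mean((0,1)).round(),q))
    return out
E
python3 - <<'E'
from h import *
p=cv2.cvtColor(cv2.imread("pics/w1.png"),cv2.COLOR_BGR2RGB)
for b in blanks(Cam("wrist"),p):print(*b)
E
```

```text
[245. 305.] [  69.4 -318.1   98.9   40.5   86.5]
```

Call:
play_rows(targets=[-0.5,-0.2,-3.24,0,0,0,8.5,-0.5,-0.2,-3.24,0,0,0,8.5,-0.5,-0.2,-3.24,0,0,0,8.5,-0.5,-0.2,-3.24,0,0,0,8.5,-0.5,-0.2,-3.24,0,0,0,8.5,-0.5,-0.2,-3.24,0,0,0,8.5,-0.5,-0.2,-3.24,0,0,0,8.5,-0.5,-0.2,-3.24,0,0,0,8.5,-0.5,-0.2,-3.24,0,0,0,8.5,-0.5,-0.2,-3.24,0,0,0,8.5])

```text
clock: 2.15
ee_pos: [471.3, -3.9, 420.2]
eef_rot: [[-1.0, -0.0, 0.027], [-0.027, -0.0, -1.0], [0.0, -1.0, 0.0]]
force: [0.2, -0.5, 0.7]
finger_gap: 0.995
```

Call:
play_rows(targets=[0,0,0,0,0,0,8.5,0,0,0,0,0,0,8.5,0,0,0,0,0,0,8.5])

```text
clock: 2.4
ee_pos: [471.5, -5.5, 420.0]
eef_rot: [[-1.0, -0.0, 0.026], [-0.026, -0.0, -1.0], [0.0, -1.0, 0.0]]
force: [-1.4, -1.0, 0.3]
finger_gap: 0.995
```

```bash
python3 - <<'E'
from h import *
cam,p,d=snap("wrist","w2");print(where()[0])
cv2.imwrite("pics/w2b.png",cv2.resize(cv2.imread("pics/w2.png"),(768,576)))
E
```

```text
[471.46610831  -5.91717827 419.96814855]
```

View pics/w2b.png

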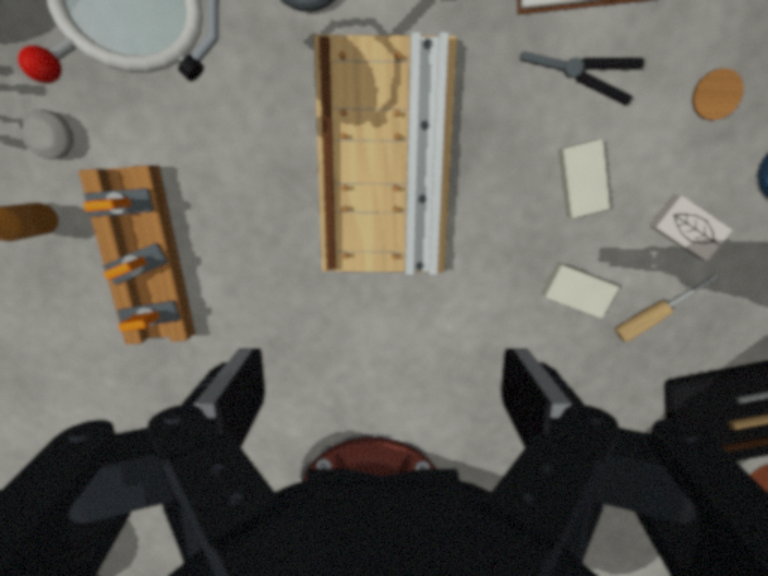

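```bash
python3 - <<'E'
from h import *
cam=Cam("wrist");p=cv2.cvtColor(cv2.imread("pics/w2.png"),cv2.COLOR_BGR2RGB);H=hsv(p);d=np.load("pics/w2.npy")
for u in[(390,119),(462,152),(386,194),(275,100),(300,100),(283,130),(430,180)]:print(u,p[u[1],u[0]],H[u[1],u[0]],cam.deep(u,d[u[1],u[0]]).round())
for lo in(145,155):
    print(lo)
    for b in blanks(cam,p,lo=lo):print(*b)
m=(H[...,1]<40);m[:,:268]=0;m[:,305:]=0;m[:18]=0;m[185:]=0
w=((H[...,2]>115)&(H[...,1]<45)).astype(np.uint8);w[:,:262]=0;w[:,306:]=0;w[:16]=0;w[188:]=0
for v in(30,60,100,140,175):print(v,H[v,266:308,1].tolist(),H[v,266:308,2].tolist())
E
```

```text
(390, 119) [187 187 171] [ 30  22 187] [[ 531. -264.   19.]]
(462, 152) [134 131 124] [ 21  19 134] [[ 471. -417.   20.]]
(386, 194) [187 188 172] [ 32  22 188] [[ 380. -280.   20.]]
(275, 100) [184 188 187] [ 83   5 188] [[559. -40.  34.]]
(300, 100) [103  89  69] [ 18  84 103] [[562. -91.   1.]]
(283, 130) [117 121 121] [ 90   8 121] [[505. -60.  16.]]
(430, 180) [120 121 115] [ 35  13 121] [[ 408. -378.    1.]]
145
[144. 232.] [282.8 237.3  92.7  48.  -53.5]
[149. 202.] [353.7 220.4  95.8  54.   35.7]
[387. 195.] [ 376.5 -283.6   93.4   55.7   71.3]
155
[387. 194.] [ 378.9 -284.3   89.5   50.1   71.5]
[462. 150.] [ 471.3 -418.7   90.8   49.6   60.3]
[391. 118.] [ 530.4 -265.3   89.5   49.7   15.7]
30 [96, 102, 101, 102, 103, 98, 92, 53, 10, 4, 7, 11, 8, 7, 7, 10, 13, 24, 15, 21, 20, 17, 11, 11, 7, 8, 7, 7, 8, 8, 7, 7, 25, 70, 101, 108, 113, 100, 71, 36, 19, 13] [185, 183, 182, 178, 178, 180, 174, 168, 172, 181, 186, 187, 184, 174, 152, 126, 100, 74, 66, 73, 91, 123, 156, 178, 183, 183, 179, 182, 184, 185, 184, 175, 156, 139, 131, 130, 131, 123, 112, 99, 96, 95]
60 [104, 103, 99, 1
[... 759 characters left out ...]
7, 5, 9, 9, 12, 10, 11, 11, 10, 9, 7, 10, 11, 10, 7, 7, 7, 9, 31, 71, 101, 106, 97, 75, 32, 16, 13, 13, 18, 10, 13, 14, 12] [137, 137, 144, 157, 159, 163, 176, 183, 184, 182, 166, 148, 138, 133, 132, 135, 140, 156, 171, 182, 183, 179, 181, 183, 185, 185, 175, 156, 141, 131, 127, 116, 106, 97, 95, 97, 100, 111, 125, 141, 143, 145]
175 [98, 100, 97, 71, 27, 7, 7, 8, 8, 9, 11, 13, 18, 14, 17, 11, 8, 9, 10, 7, 6, 7, 7, 7, 6, 19, 64, 102, 106, 98, 76, 33, 18, 13, 12, 16, 14, 14, 10, 14, 12, 14] [185, 183, 181, 172, 171, 179, 182, 184, 182, 168, 145, 120, 98, 89, 89, 119, 153, 176, 186, 182, 181, 183, 184, 185, 180, 162, 143, 135, 127, 122, 108, 101, 99, 98, 105, 115, 132, 147, 149, 151, 146, 146]
```

```bash
python3 - <<'E'
from h import *
cam=Cam("wrist");p=cv2.cvtColor(cv2.imread("pics/w2.png"),cv2.COLOR_BGR2RGB);H=hsv(p).astype(float);d=np.load("pics/w2.npy")
L=[];Rr=[]
for v in range(32,172):
    s=H[v,:,1];k=np.arange(262,310)
    # left: last falling crossing of 45 ; right: rising crossing
    l=[i+(s[i]-45)/(s[i]-s[i+1]) for i in range(264,285) if s[i]>=45>s[i+1]]
    q=[i+(45-s[i])/(s[i+1]-s[i]) for i in range(284,304) if s[i]<45<=s[i+1]]
    if l and q:L.append((l[-1],v));Rr.append((q[0],v))
A=cam.plane(L,33)[:,:2];B=cam.plane(Rr,33)[:,:2]
fa=np.polyfit(A[:,0],A[:,1],1);fb=np.polyfit(B[:,0],B[:,1],1)
print("angles",np.degrees(np.arctan([fa[0],fb[0]])),"y at x=545",np.polyval(fa,545),np.polyval(fb,545))
for u in(275,277,279,292,294,296):print("col top",u,H[16:34,u,2].astype(int).tolist())
for u in(272,274,284,287,289):print("col bot",u,H[170:192,u,2].astype(int).tolist(),)
m=(H[...,0]<14)&(H[...,1]>170)&(H[...,2]>110)
for c in blobs(m,6):
    u=c.mean((0,1));print("orange/red",u.round(),rect(cam,c,71),"deep",cam.deep(u,d[int(u[1]),int(u[0])]).round())
E
```

```text
angles [1.01756169 1.01079299] y at x=545 -34.08757241194334 -77.78273774642105
col top 275 [115, 125, 136, 139, 146, 157, 172, 180, 183, 184, 182, 183, 183, 183, 181, 183, 184, 183]
col top 277 [130, 138, 138, 141, 146, 163, 179, 186, 187, 187, 186, 186, 186, 185, 187, 186, 187, 186]
col top 279 [138, 138, 140, 139, 146, 156, 170, 176, 181, 181, 179, 172, 173, 173, 174, 174, 173, 173]
col top 292 [134, 138, 138, 139, 139, 143, 147, 154, 163, 173, 178, 179, 178, 180, 179, 179, 178, 177]
col top 294 [133, 134, 134, 139, 143, 156, 174, 180, 181, 182, 183, 183, 182, 185, 184, 185, 184, 185]
col top 296 [132, 135, 132, 136, 142, 159, 178, 185, 186, 188, 187, 184, 187, 185, 184, 184, 184, 185]
col bot 272 [181, 181, 182, 182, 184, 182, 183, 183, 184, 183, 184, 183, 172, 154, 142, 140, 141, 142, 143, 142, 140, 140]
col bot 274 [182, 182, 182, 184, 182, 182, 182, 181, 182, 181, 181, 179, 172, 152, 141, 142, 142, 142, 141, 141, 141, 140]
col bot 284 [187, 187, 186, 188, 188, 186, 182, 181, 182, 181, 168, 151, 140, 139, 142, 140, 141, 142, 140, 138, 139, 140]
col bot 287 [179, 179, 180, 182, 182, 183, 182, 183, 182, 184, 184, 180, 173, 155, 147, 145, 145, 145, 143, 140, 139, 140]
col bot 289 [185, 184, 185, 185, 185, 185, 185, 185, 184, 184, 185, 183, 173, 157, 145, 145, 145, 145, 144, 140, 139, 138]
orange/red [22. 41.] [638.2 373.   30.6  28.7 -51.8] deep [[605. 244. 236.]]
```

```bash
cat >> h.py <<'E'
JA=np.radians(1.0);JY=np.array([np.cos(JA),np.sin(JA)]);JX=np.array([np.sin(JA),-np.cos(JA)])
E
python3 - <<'E'
from h import *
cam=Cam("wrist");p=cv2.cvtColor(cv2.imread("pics/w2.png"),cv2.COLOR_BGR2RGB);H=hsv(p).astype(float);d=np.load("pics/w2.npy")
t=cam.plane([(277,21.2+.5*0),(295,21.2)],33);b=cam.plane([(272.5,183),(288,183.1)],33);print(t,b,np.linalg.norm(t.mean(0)-b.mean(0)),(t.mean(0)+b.mean(0))/2)
m=(H[...,0]<22)&(H[...,0]>8)&(H[...,1]>190)&(H[...,2]>150);m[:,:40]=0;m[:,140:]=0;m[:100]=0
print(H[136,64:80])
for c in blobs(m,6):
    u=c.mean((0,1));print("orange",u.round(),rect(cam,c,71),"deep",cam.deep(u,d[int(u[1]),int(u[0])]).round())
vv,uu=np.mgrid[0:384,0:512];P=cam.deep(np.c_[uu.ravel(),vv.ravel()],d.ravel()).reshape(384,512,3)
m=(P[...,2]>20);m[:,:45]=0;m[:,140:]=0;m[:105]=0;m[235:]=0
for c in blobs(m,200):print("rack",c.mean((0,1)),rect(cam,c,27))
for k in range(3):
    pass
m=(P[...,2]>66)&(P[...,2]<78);m[:,:45]=0;m[:,140:]=0;m[:105]=0;m[235:]=0
for c in blobs(m,4):
    mm=np.zeros(m.shape,np.uint8);cv2.drawContours(mm,[c],-1,1,-1);q=P[mm>0];print("grip",q.mean(0).round(1),rect(cam,c,71))
# lens ring and ball, via depth
m=(P[...,2]>150);m[:,:10]=0;m[:,150:]=0;m[60:]=0;print("lens pts",P[m].mean(0))
cal=cv2.imread("pics/w2.png");cv2.imwrite("pics/w2rack.png",cv2.resize(cal[100:240,40:150],None,fx=5,fy=4.3))
E
```

```text
[[687.21401863 -37.90899635  33.        ]
 [688.00318571 -68.57356791  33.        ]] [[401.44489613 -42.83077338  33.        ]
 [402.04048417 -73.83759321  33.        ]] 285.91127522089494 [544.67564616 -55.78773271  33.        ]
[[ 19. 212. 186.]
 [ 18. 208. 188.]
 [ 19. 198. 189.]
 [ 18. 204. 189.]
 [ 19. 204. 190.]
 [ 19. 210. 189.]
 [ 19. 205. 189.]
 [ 19. 208. 189.]
 [ 18. 205. 189.]
 [ 17. 211. 184.]
 [ 16. 229. 167.]
 [ 15. 233. 142.]
 [ 14. 224. 116.]
 [ 14. 235. 101.]
 [ 14. 230. 100.]
 [ 13. 214.  99.]]
orange [ 88. 216.] [335.8 311.9  31.   11.9 -78.7] deep [[337. 309.  75.]]
orange [ 78. 181.] [407.3 319.2  31.3   8.6 -67.5] deep [[408. 318.  73.]]
orange [ 66. 136.] [487.3 329.1  31.4   8.7 -88.5] deep [[488. 329.  71.]]
rack [ 89.43902439 167.77777778] [410.4 323.2 239.6  99.4   5.7]
grip [336.2 311.8  71.5] [335.9 312.   38.9  12.8 -78.7]
grip [407.8 319.3  71.6] [407.6 319.7  38.8  11.7 -66.2]
grip [487.4 328.3  71.7] [487.2 328.6  38.7  11.8 -83.5]
lens pts [630.5483611  191.62793814 206.6062392 ]
```

View pics/w2rack.png

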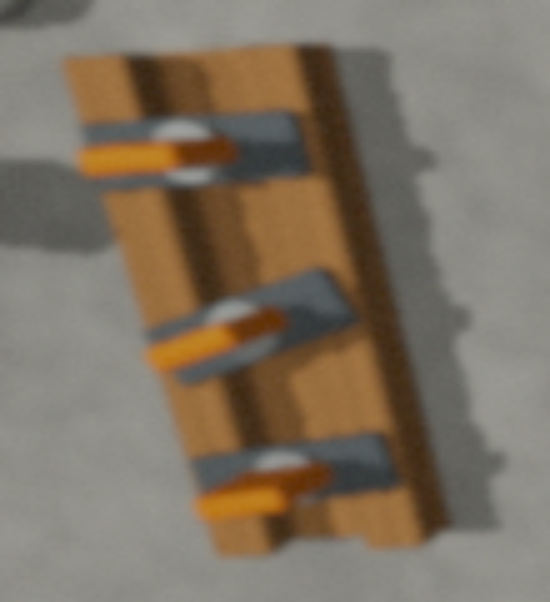

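Call:
play_rows(targets=[0,0,0,0,-0.12,0,8.5,0,0,0,0,-0.12,0,8.5,0,0,0,0,-0.12,0,8.5,0,0,0,0,-0.12,0,8.5,0,0,0,0,-0.12,0,8.5,0,0,0,0,-0.12,0,8.5,0,0,0,0,-0.12,0,8.5,0,0,0,0,-0.12,0,8.5,0,0,0,0,-0.12,0,8.5,0,0,0,0,-0.12,0,8.5])

```text
clock: 3.28
ee_pos: [471.5, -6.5, 420.0]
eef_rot: [[-0.335, -0.0, 0.942], [-0.942, -0.0, -0.335], [0.0, -1.0, -0.0]]
force: [-1.1, -0.1, -0.1]
finger_gap: 0.988
```

Call:
play_rows(targets=[0,0,0,0,-0.12,0,8.5,0,0,0,0,-0.12,0,8.5,0,0,0,0,-0.12,0,8.5,0,0,0,0,-0.12,0,8.5,0,0,0,0,-0.12,0,8.5,0,0,0,0,-0.12,0,8.5,0,0,0,0,-0.12,0,8.5,0,0,0,0,-0.12,0,8.5,0,0,0,0,-0.12,0,8.5,0,0,0,0,-0.12,0,8.5])

```text
clock: 4.12
ee_pos: [471.5, -6.5, 420.0]
eef_rot: [[0.757, -0.001, 0.654], [-0.654, -0.0, 0.757], [-0.0, -1.0, -0.0]]
force: [0.1, -0.1, -0.6]
finger_gap: 0.995
```

Call:
play_rows(targets=[0,0,0,0,-0.12,0,8.5,0,0,0,0,-0.12,0,8.5,0,0,0,0,-0.12,0,8.5,0,0,0,0,-0.12,0,8.5,0,0,0,0,-0.12,0,8.5,0,0,0,0,-0.12,0,8.5,0,0,0,0,-0.12,0,8.5,0,0,0,0,-0.12,0,8.5,0,0,0,0,-0.12,0,8.5,0,0,0,0,-0.12,0,8.5])

```text
clock: 4.95
ee_pos: [471.5, -6.5, 420.0]
eef_rot: [[0.883, -0.001, -0.468], [0.468, -0.0, 0.883], [-0.0, -1.0, 0.0]]
force: [0.9, 0.0, 1.1]
finger_gap: 0.995
```

Call:
play_rows(targets=[0,0,0,0,-0.12,0,8.5,0,0,0,0,-0.12,0,8.5,0,0,0,0,-0.12,0,8.5,0,0,0,0,-0.12,0,8.5,0,0,0,0,-0.09,0,8.5,0,0,0,0,0,0,8.5,0,0,0,0,0,0,8.5])

```text
clock: 5.53
ee_pos: [471.5, -6.0, 420.1]
eef_rot: [[0.498, -0.0, -0.867], [0.867, -0.0, 0.498], [-0.0, -1.0, 0.0]]
force: [0.4, -0.3, -0.5]
finger_gap: 0.994
```

```bash
cat > n.py <<'E'
import sys
from h import *
x,y,z,yaw=map(float,sys.argv[1:5]);p,R,o=where()
print("at",p.round(1),"yaw",np.degrees(np.arctan2(R[1,2],R[0,2])).round(2),"t",o["clock"],"gap",round(o["finger_gap"],3),"F",np.round(o["force"],1))
go([x,y,z],yaw)
E
python3 n.py 471.3 -418.7 160 150.3
python3 - <<'E'
from h import *
cam=Cam("top");p=cv2.imread("pics/top0.png");P=np.load("pics/P0.npy");d=np.load("pics/top0.npy")
for u in range(200,230,3):print(u,[int(P[v,u,2]) for v in range(100,134,3)])
m=(P[...,2]>12)&(P[...,2]<24);m[:,:195]=0;m[:,240:]=0;m[:98]=0;m[145:]=0
for c in blobs(m,50):print(rect(cam,c,20),c.mean((0,1)))
E
```

```text
at [471.5  -6.  420.1] yaw 150.1 t 5.5333 gap 0.994 F [ 0.4 -0.3 -0.5]
shift cm [-35.78  26.01 -20.56] turn [-0.    -0.003 -0.   ] rows>= 10.2 q6 -76.8
200 [0, 0, 1, -1, -4, 195, 192, 17, 22, 19, 15, 1]
203 [-7, -2, 209, 207, 191, 189, 9, 22, 15, 17, 19, 18]
206 [-3, 204, 208, 207, 208, 17, 18, 14, 19, 20, 18, 16]
209 [-6, 203, 206, 210, 201, 173, 113, 19, 18, 21, 20, 18]
212 [2, 2, 209, 204, 185, 136, 105, 77, 43, 19, 21, 14]
215 [0, 1, 5, 15, 16, 18, 21, 44, 33, 20, 18, 16]
218 [0, -2, -1, 12, 19, 19, 19, 23, 16, 20, 17, 20]
221 [-3, 2, 0, -1, 15, 20, 15, 18, 18, 22, 18, 21]
224 [-4, 1, 1, -4, -3, 16, 16, 17, 18, 19, 17, 12]
227 [-1, -6, 1, 5, -3, -3, 16, 20, 19, 17, 18, -1]
[757.1  84.6  96.7  87.8 -47.9] [214.08108108 124.12612613]
```

Call:
play_rows(targets=[-3.25,2.36,-1.87,0,0,0,8.5,-3.25,2.36,-1.87,0,0,0,8.5,-3.25,2.36,-1.87,0,0,0,8.5,-3.25,2.36,-1.87,0,0,0,8.5,-3.25,2.36,-1.87,0,0,0,8.5,-3.25,2.36,-1.87,0,0,0,8.5,-3.25,2.36,-1.87,0,0,0,8.5,-3.25,2.36,-1.87,0,0,0,8.5,-3.25,2.36,-1.87,0,0,0,8.5,-3.25,2.36,-1.87,0,0,0,8.5])

```text
clock: 6.37
ee_pos: [472.2, -359.9, 197.1]
eef_rot: [[0.499, 0.0, -0.867], [0.867, -0.0, 0.499], [-0.0, -1.0, -0.0]]
force: [0.6, 0.3, 0.7]
finger_gap: 0.996
```

Call:
play_rows(targets=[-3.25,2.36,-1.87,0,0,0,8.5,0,0,0,0,0,0,8.5,0,0,0,0,0,0,8.5,0,0,0,0,0,0,8.5])

```text
clock: 6.7
ee_pos: [472.9, -393.0, 176.3]
eef_rot: [[0.497, -0.0, -0.868], [0.868, 0.001, 0.497], [0.0, -1.0, 0.0]]
force: [0.5, -0.2, 0.3]
finger_gap: 0.993
```

```bash
python3 - <<'E'
from h import *
cam,p,d=snap("wrist","w3")
for lo in (145,155,165):
    for b in blanks(cam,p,lo=lo):print(lo,*b)
E
python3 n.py 471.3 -418.7 12 150.3
```

```text
145 [374. 211.] [ 378.5 -282.8   91.1   50.9   71.5]
155 [266. 284.] [ 531.  -263.9   90.2   49.8   16.1]
155 [374. 211.] [ 378.8 -283.3   89.3   49.5   71. ]
155 [245. 153.] [ 471.6 -417.6   89.5   49.5   60.2]
165 [266. 284.] [ 530.9 -264.2   88.6   48.3   15.8]
165 [374. 211.] [ 378.8 -283.4   88.2   48.2   71. ]
165 [245. 153.] [ 471.2 -418.    88.6   48.5   60.7]
at [ 473.4 -392.7  177.2] yaw 150.27 t 6.75 gap 0.996 F [ 0.1 -1.  -0.4]
shift cm [-2.36 16.52 -1.09] turn [ 0.001 -0.001 -0.   ] rows>= 4.7 q6 -112.1
```

View pics/w3.png

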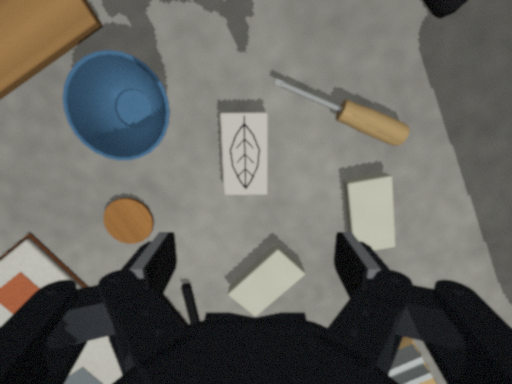

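Call:
play_rows(targets=[-1.15,1,-0.55,0,0,0,7.5,-1.15,2,-0.55,0,0,0,7.5,0,3,0,0,0,0,7.5,0,3,0,0,0,0,7.5,0,3,0,0,0,0,7.5,0,2.5,0,0,0,0,7.5,0,1.5,0,0,0,0,7.5,0,0.5,0,0,0,0,7.5,0,0,0,0,0,0,7.5,0,0,0,0,0,0,7.5])

```text
clock: 7.58
ee_pos: [472.1, -418.9, 12.6]
eef_rot: [[0.495, 0.001, -0.869], [0.869, -0.002, 0.495], [-0.001, -1.0, -0.002]]
force: [0.0, 0.3, 0.4]
finger_gap: 0.882
```

```bash
python3 n.py 471.4 -417.8 12 150.5
```

```text
at [ 472.1 -418.9   12.6] yaw 150.36 t 7.5833 gap 0.882 F [0.  0.3 0.4]
shift cm [0.06 0.06 0.11] turn [ 0.002 -0.002 -0.001] rows>= 0.0 q6 -113.8
```

Call:
play_rows(targets=[0.06,0,0.1,0,0,0,3,0,0,0,0,0,0,3,0,0,0,0,0,0,3,0,0,0,0,0,0,3,0,0,0,0,0,0,3,0,0,0,0,0,0,3], grip_force=50)

```text
clock: 8.08
ee_pos: [471.7, -418.2, 13.1]
eef_rot: [[0.495, 0.002, -0.869], [0.869, -0.002, 0.495], [-0.001, -1.0, -0.003]]
force: [-0.9, 0.4, 7.1]
finger_gap: 0.569
```

Call:
play_rows(targets=[0,-1,0,0,0,0,3,0,-2,0,0,0,0,3,0,-3,0,0,0,0,3,0,-3,0,0,0,0,3,0,-3,0,0,0,0,3,0,-1,0,0,0,0,3,0,0,0,0,0,0,3])

```text
clock: 8.67
ee_pos: [472.1, -419.0, 145.4]
eef_rot: [[0.495, 0.004, -0.869], [0.869, -0.005, 0.495], [-0.003, -1.0, -0.006]]
force: [0.4, 0.4, -1.7]
finger_gap: 0.573
```

```bash
python3 n.py 633.5 13.4 130 181
```

```text
at [ 472.1 -419.   145.4] yaw 150.35 t 8.6667 gap 0.573 F [ 0.4  0.4 -1.7]
shift cm [45.56  1.38  7.38] turn [ 0.005 -0.535 -0.004] rows>= 13.0 q6 -113.8
```

Call:
play_rows(targets=[3.04,0,0.49,0,0,0,3,3.04,0,0.49,0,0,0,3,3.04,0,0.49,0,0,0,3,3.04,0,0.49,0,0,0,3,3.04,0,0.49,0,0,0,3,3.04,0,0.49,0,0,0,3,3.04,0,0.49,0,0,0,3,3.04,0,0.49,0,0,0,3,3.04,0,0.49,0,0,0,3,3.04,0,0.49,0,0,0,3])

```text
clock: 9.5
ee_pos: [578.2, -127.0, 139.1]
eef_rot: [[0.495, -0.002, -0.869], [0.869, 0.001, 0.495], [-0.0, -1.0, 0.003]]
force: [1.2, -0.4, -1.1]
finger_gap: 0.568
```

Call:
play_rows(targets=[3.04,0,0.49,0,0,0,3,3.04,0,0.49,0,0,0,3,3.04,0,0.49,0,0,0,3,3.04,0,0.49,0,0,0,3,3.04,0,0.49,0,0,0,3,0,0,0,0,-0.107,0,3,0,0,0,0,-0.107,0,3,0,0,0,0,-0.107,0,3,0,0,0,0,-0.107,0,3,0,0,0,0,-0.107,0,3])

```text
clock: 10.33
ee_pos: [631.7, 15.6, 138.8]
eef_rot: [[-0.023, -0.003, -1.0], [1.0, 0.0, -0.023], [0.0, -1.0, 0.003]]
force: [-0.3, 0.3, -1.7]
finger_gap: 0.569
```

Call:
play_rows(targets=[0,0,0,0,0,0,3,0,0,0,0,0,0,3,0,0,0,0,0,0,3])

```text
clock: 10.58
ee_pos: [632.1, 15.4, 140.0]
eef_rot: [[-0.014, -0.001, -1.0], [1.0, 0.0, -0.014], [0.0, -1.0, 0.001]]
force: [0.5, -0.3, -1.9]
finger_gap: 0.576
```

```bash
python3 n.py 633.5 13.4 25 181
python3 - <<'E'
from h import *
cam,p,d=snap("wrist","w4");c2,p2,d2=snap("scene","s4")
E
```

```text
at [632.1  15.4 140. ] yaw -179.2 t 10.5833 gap 0.576 F [ 0.5 -0.3 -1.9]
shift cm [-0.2  11.5  -0.15] turn [-0.001 -0.004  0.   ] rows>= 3.3 q6 -101.2
```

View pics/w4.png

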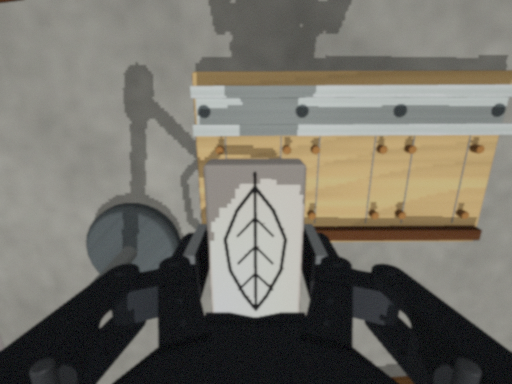

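```bash
python3 - <<'E'
from h import *
cam=Cam("wrist");p=cv2.cvtColor(cv2.imread("pics/w4.png"),cv2.COLOR_BGR2RGB);H=hsv(p);tz=where()[0][2]
m=(H[...,1]>140)&(H[...,0]<18);m[:130]=0;m[225:]=0;m[:,:205]=0
S=np.array([544.7,-56.2]);J=S-50.5*JX
for c in blobs(m,8):
    u=c.mean((0,1));q=cam.plane(u,20)[0,:2]-J
    if cv2.contourArea(c)<150:print("dowel",u.round(),"jig xy",np.round([q@JX,q@JY],1))
m=(H[...,1]<35)&(H[...,2]>60)
col=[int(x) for x in H[150:175,225,2]];print(col);print(H[150:175,225,1].tolist());print(H[220,195:215,2].tolist(),H[220,295:315,2].tolist());print(H[220,195:215,1].tolist(),H[220,295:315,1].tolist())
# strut lines
for u in(250,350,450):print(u,H[78:140,u,2].tolist())
E
```

```text
dowel [373. 214.] jig xy [-50.9 -30.6]
dowel [311. 214.] jig xy [-50.9  32.4]
dowel [462. 214.] jig xy [ -50.4 -120.1]
dowel [400. 214.] jig xy [-50.7 -57.7]
dowel [410. 149.] jig xy [ 15.4 -57.2]
dowel [382. 149.] jig xy [ 15.2 -30.4]
dowel [315. 149.] jig xy [15.2 32.8]
dowel [286. 149.] jig xy [14.9 59.5]
dowel [219. 149.] jig xy [ 14.9 122.4]
dowel [477. 148.] jig xy [  15.6 -119.6]
[113, 113, 119, 125, 146, 165, 172, 166, 151, 123, 105, 103, 107, 109, 120, 135, 141, 147, 144, 144, 144, 144, 143, 145, 145]
[68, 77, 75, 75, 75, 73, 74, 72, 64, 46, 24, 22, 19, 16, 21, 23, 20, 21, 21, 19, 21, 18, 21, 19, 19]
[107, 110, 114, 127, 138, 146, 142, 139, 138, 140, 137, 131, 126, 135, 139, 145, 148, 148, 151, 162] [197, 197, 196, 198, 197, 194, 189, 175, 153, 138, 140, 140, 140, 140, 142, 143, 143, 142, 134, 122]
[17, 16, 11, 12, 15, 23, 48, 84, 107, 109, 89, 62, 34, 23, 20, 19, 22, 17, 19, 13] [12, 12, 10, 13, 12, 13, 13, 17, 33, 67, 102, 109, 107, 109, 111, 112, 123, 111, 99, 88]
250 [135, 137, 133, 136, 135, 130, 129, 130, 136, 145, 145, 145, 143, 142, 143, 141, 142, 142, 144, 139, 137, 142, 143, 143, 142, 142, 144, 144, 145, 143, 145, 143, 143, 142, 141, 142, 139, 142, 143, 143, 144, 141, 142, 143, 142, 140, 137, 141, 141, 144, 142, 140, 140, 137, 141, 142, 142, 154, 173, 181, 186, 189]
350 [130, 130, 131, 132, 130, 135, 148, 170, 189, 195, 195, 196, 193, 192, 190, 191, 194, 193, 187, 179, 185, 191, 189, 190, 190, 192, 193, 190, 177, 158, 142, 139, 138, 137, 136, 138, 139, 138, 138, 138, 137, 135, 139, 139, 140, 146, 166, 186, 193, 195, 193, 192, 190, 189, 192, 192, 188, 183, 181, 179, 181, 183]
450 [131, 133, 131, 133, 133, 140, 156, 179, 189, 192, 190, 187, 184, 182, 185, 185, 187, 189, 185, 180, 185, 190, 189, 187, 186, 187, 186, 175, 153, 137, 136, 132, 127, 131, 132, 132, 131, 134, 135, 132, 130, 131, 134, 134, 136, 154, 179, 186, 188, 187, 186, 184, 184, 184, 187, 188, 187, 186, 186, 187, 189, 190]
```

```bash
python3 - <<'E'
from h import *
cam=Cam("wrist");tcp=where()[0];J=np.array([544.7,-56.2])-50.5*JX
for z in(145,147):
    a=cam.plane([(206.4,220),(304.4,220),(225,160),(290,160)],z);print(z,a.round(1),np.linalg.norm(a[0]-a[1]))
q=tcp[:2]-J;print("tcp",tcp,"in jig",q@JX,q@JY)
p=cv2.cvtColor(cv2.imread("pics/w4.png"),cv2.COLOR_BGR2RGB);H=hsv(p)
for v in(180,200,215):print(v,H[v,198:216,1].tolist(),H[v,296:312,1].tolist())
E
```

```text
145 [[ 6.577e+02 -2.000e-01  1.450e+02]
 [ 6.072e+02 -1.000e+00  1.450e+02]
 [ 6.477e+02 -3.170e+01  1.450e+02]
 [ 6.163e+02 -3.220e+01  1.450e+02]] 50.503977913231815
147 [[657.4  -1.1 147. ]
 [607.6  -1.9 147. ]
 [647.5 -32.1 147. ]
 [616.6 -32.5 147. ]] 49.718378841795236
tcp [632.42259037  15.29877989 140.61812896] in jig -19.456919976572667 88.95705555808244
180 [50, 84, 93, 95, 97, 90, 68, 36, 20, 22, 18, 20, 20, 20, 19, 19, 19, 18] [23, 21, 20, 21, 18, 21, 21, 22, 35, 61, 83, 89, 87, 90, 89, 91]
200 [17, 38, 74, 97, 103, 97, 92, 69, 36, 21, 20, 20, 20, 19, 19, 21, 23, 23] [12, 12, 12, 12, 13, 15, 16, 26, 59, 84, 93, 95, 96, 96, 94, 94]
215 [15, 16, 30, 72, 104, 110, 104, 83, 53, 29, 23, 20, 21, 20, 21, 20, 19, 21] [12, 13, 13, 12, 13, 13, 20, 36, 68, 88, 99, 106, 133, 151, 151, 148]
```

Call:
play_rows(targets=[-0.15,0,-0.21,0,-0.004,0,3,0,2,0,0,0,0,3,0,3,0,0,0,0,3,0,3,0,0,0,0,3,0,1.5,0,0,0,0,3,0,0,0,0,0,0,3,0,0,0,0,0,0,3])

```text
clock: 11.27
ee_pos: [634.3, 13.9, 45.7]
eef_rot: [[-0.021, -0.002, -1.0], [1.0, 0.0, -0.021], [0.0, -1.0, 0.002]]
force: [-0.4, 0.1, -0.3]
finger_gap: 0.576
```

```bash
python3 n.py 634.5 13.8 26 181
```

```text
at [634.3  13.9  45.7] yaw -178.81 t 11.2667 gap 0.576 F [-0.4  0.1 -0.3]
shift cm [-0.01  1.97 -0.02] turn [-0.002  0.003  0.   ] rows>= 0.6 q6 -101.7
```

Call:
play_rows(targets=[0,1,-0.02,-0.002,0.003,0,3,0,0.6,0,0,0,0,3,0,0.3,0,0,0,0,3,0,0,0,0,0,0,3,0,0,0,0,0,0,3])

```text
clock: 11.68
ee_pos: [635.0, 13.8, 27.2]
eef_rot: [[-0.018, 0.002, -1.0], [1.0, -0.0, -0.018], [-0.0, -1.0, -0.002]]
force: [-0.6, 0.3, -0.7]
finger_gap: 0.573
```

Call:
play_rows(targets=[0,0,0,0,0,0,6,0,0,0,0,0,0,6,0,0,0,0,0,0,6,0,0,0,0,0,0,6,0,-1,0,0,0,0,6,0,-2,0,0,0,0,6,0,-3,0,0,0,0,6,0,-3,0,0,0,0,6,0,-3,0,0,0,0,8,0,-3,0,0,0,0,8])

```text
clock: 12.52
ee_pos: [634.6, 13.9, 179.7]
eef_rot: [[-0.018, 0.003, -1.0], [1.0, -0.0, -0.018], [-0.0, -1.0, -0.003]]
force: [0.2, -0.2, 0.9]
finger_gap: 0.933
```

```bash
python3 n.py 530.8 -264 150 106
python3 - <<'E'
from h import *
for n in("wrist","top"):
    cam,p,d=snap(n,n+"5")
    for b in blanks(cam,p,lo=145):print(n,*b)
    for b in blanks(cam,p,z=31,lo=145):print(n,"z31",*b)
E
```

```text
at [634.6  13.9 179.7] yaw -178.94 t 12.5167 gap 0.933 F [ 0.2 -0.2  0.9]
shift cm [-27.59   2.94  10.9 ] turn [0.003 1.31  0.002] rows>= 11.9 q6 -101.6
wrist [122. 112.] [770.8 -54.3  77.7  43.4 -43.3]
top [331. 250.] [ 380.1 -285.8   89.1   49.5   70.6]
top [326. 201.] [ 531.1 -267.3   87.6   49.    15.4]
top z31 [331. 250.] [ 380.9 -283.5   88.2   49.    70.6]
top z31 [326. 201.] [ 530.5 -265.1   86.8   48.5   15.4]
```

View pics/wrist5.png

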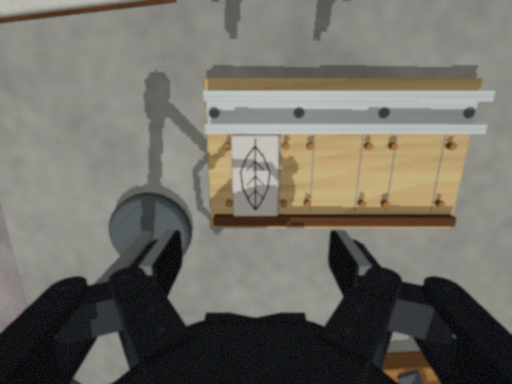

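Call:
play_rows(targets=[-2.76,0.29,1.09,0,0,0,8,-2.76,0.29,1.09,0,0,0,8,-2.76,0.29,1.09,0,0,0,8,-2.76,0.29,1.09,0,0,0,8,-2.76,0.29,1.09,0,0,0,8,-2.76,0.29,1.09,0,0,0,8,-2.76,0.29,1.09,0,0,0,8,-2.76,0.29,1.09,0,0,0,8,-2.76,0.29,1.09,0,0,0,8,-2.76,0.29,1.09,0,0,0,8])

```text
clock: 13.45
ee_pos: [530.1, -265.3, 148.1]
eef_rot: [[-0.018, 0.002, -1.0], [1.0, -0.0, -0.018], [-0.0, -1.0, -0.002]]
force: [0.6, -0.6, 0.4]
finger_gap: 0.934
```

Call:
play_rows(targets=[0,0,0,0,0.12,0,8,0,0,0,0,0.12,0,8,0,0,0,0,0.12,0,8,0,0,0,0,0.12,0,8,0,0,0,0,0.12,0,8,0,0,0,0,0.12,0,8,0,0,0,0,0.12,0,8,0,0,0,0,0.12,0,8,0,0,0,0,0.12,0,8,0,0,0,0,0.12,0,8])

```text
clock: 14.28
ee_pos: [530.8, -264.0, 148.2]
eef_rot: [[0.927, 0.002, -0.374], [0.374, -0.0, 0.927], [0.002, -1.0, -0.001]]
force: [0.4, 0.6, 0.0]
finger_gap: 0.938
```

Call:
play_rows(targets=[0,0,0,0,0.11,0,8,0,0,0,0,0,0,8,0,0,0,0,0,0,8,0,0,0,0,0,0,8])

```text
clock: 14.62
ee_pos: [530.8, -264.1, 148.0]
eef_rot: [[0.96, 0.002, -0.279], [0.279, -0.0, 0.96], [0.002, -1.0, -0.001]]
force: [0.1, 0.2, 0.2]
finger_gap: 0.937
```

```bash
python3 - <<'E'
from h import *
cam,p,d=snap("wrist","w6")
for b in blanks(cam,p,lo=155):print(*b)
E
python3 n.py 530.9 -264 12 105.8
```

```text
[254. 179.] [ 531.  -264.5   89.6   51.4   16.3]
[285.  20.] [ 378.8 -283.6   89.4   49.4   70.9]
at [ 530.8 -264.1  148. ] yaw 106.17 t 14.6667 gap 0.936 F [-0.   0.4 -0.1]
shift cm [-0.02 13.6   0.02] turn [0.001 0.006 0.002] rows>= 3.9 q6 -55.3
```

Call:
play_rows(targets=[0,3,-0.02,0,0,0,7.5,0,3,0,0,0,0,7.5,0,3,0,0,0,0,7.5,0,2.5,0,0,0,0,7.5,0,1.5,0,0,0,0,7.5,0,0.6,0,0,0,0,7.5,0,0,0,0,0,0,7.5,0,0,0,0,0,0,7.5])

```text
clock: 15.33
ee_pos: [531.5, -264.6, 12.7]
eef_rot: [[0.961, 0.003, -0.276], [0.276, -0.0, 0.961], [0.002, -1.0, -0.001]]
force: [-0.8, 0.2, 0.4]
finger_gap: 0.874
```

Call:
play_rows(targets=[0,0,0,0,0,0,3,0,0,0,0,0,0,3,0,0,0,0,0,0,3,0,0,0,0,0,0,3,0,0,0,0,0,0,3,0,0,0,0,0,0,3])

```text
clock: 15.83
ee_pos: [532.3, -265.1, 13.8]
eef_rot: [[0.961, 0.004, -0.276], [0.276, -0.002, 0.961], [0.004, -1.0, -0.003]]
force: [-1.1, 0.0, 5.9]
finger_gap: 0.569
```

Call:
play_rows(targets=[0,-1,0,0,0,0,3,0,-2,0,0,0,0,3,0,-3,0,0,0,0,3,0,-3,0,0,0,0,3,0,-3,0,0,0,0,3,0,-1,0,0,0,0,3,0,0,0,0,0,0,3])

```text
clock: 16.42
ee_pos: [532.5, -265.5, 146.1]
eef_rot: [[0.961, 0.007, -0.276], [0.276, -0.004, 0.961], [0.005, -1.0, -0.006]]
force: [0.2, -0.6, -2.4]
finger_gap: 0.576
```

```bash
python3 n.py 544.5 11.8 130 181
```

```text
at [ 532.5 -265.5  146.1] yaw 106.01 t 16.4167 gap 0.576 F [ 0.2 -0.6 -2.4]
shift cm [ 8.79  1.51 26.34] turn [ 8.000e-03 -1.309e+00  1.000e-03] rows>= 11.9 q6 -55.1
```

Call:
play_rows(targets=[0.88,0.05,2.64,0,0,0,3,0.88,0.05,2.64,0,0,0,3,0.88,0.05,2.64,0,0,0,3,0.88,0.05,2.64,0,0,0,3,0.88,0.05,2.64,0,0,0,3,0.88,0.05,2.64,0,0,0,3,0.88,0.05,2.64,0,0,0,3,0.88,0.05,2.64,0,0,0,3,0.88,0.05,2.64,0,0,0,3,0.88,0.05,2.64,0,0,0,3])

```text
clock: 17.25
ee_pos: [541.7, 15.3, 135.0]
eef_rot: [[0.961, -0.0, -0.276], [0.276, 0.0, 0.961], [-0.0, -1.0, 0.001]]
force: [-0.9, -0.3, -2.3]
finger_gap: 0.574
```

Call:
play_rows(targets=[0,0,0,0,-0.119,0,3,0,0,0,0,-0.119,0,3,0,0,0,0,-0.119,0,3,0,0,0,0,-0.119,0,3,0,0,0,0,-0.119,0,3,0,0,0,0,-0.119,0,3,0,0,0,0,-0.119,0,3,0,0,0,0,-0.119,0,3,0,0,0,0,-0.119,0,3,0,0,0,0,-0.119,0,3])

```text
clock: 18.08
ee_pos: [541.7, 13.9, 134.9]
eef_rot: [[0.096, -0.001, -0.995], [0.995, 0.001, 0.096], [0.0, -1.0, 0.001]]
force: [-0.0, 0.7, -0.9]
finger_gap: 0.568
```

Call:
play_rows(targets=[0,0,0,0,-0.119,0,3,0,0,0,0.005,0,0,3,0,0,0,0,0,0,3,0,0,0,0,0,0,3])

```text
clock: 18.42
ee_pos: [542.4, 13.8, 136.0]
eef_rot: [[-0.014, -0.004, -1.0], [1.0, 0.0, -0.014], [0.0, -1.0, 0.004]]
force: [-0.6, 1.4, -1.4]
finger_gap: 0.572
```

```bash
python3 n.py 544.5 12.8 27 181;python3 - <<'E'
from h import *
cam,p,d=snap("wrist","w7");H=hsv(p)
print(H[150:180,240,2].tolist(),H[150:180,240,1].tolist());print(cam.plane([(240,160),(240,165),(240,170)],where()[0][2]+6)[:,1])
E
```

```text
at [542.4  13.8 136. ] yaw -179.23 t 18.4167 gap 0.572 F [-0.6  1.4 -1.4]
shift cm [-0.11 10.9  -0.26] turn [-0.004 -0.004  0.   ] rows>= 3.1 q6 -103.1
[177, 179, 179, 179, 181, 171, 147, 113, 98, 97, 95, 107, 119, 130, 133, 132, 134, 132, 132, 133, 134, 136, 133, 132, 134, 132, 133, 135, 132, 133] [104, 101, 104, 100, 101, 98, 87, 61, 34, 26, 30, 26, 26, 29, 23, 25, 29, 25, 23, 27, 27, 30, 23, 27, 27, 25, 23, 28, 25, 27]
[-33.66563525 -31.24678467 -28.80225007]
```

Call:
play_rows(targets=[-0.08,2,-0.2,-0.004,-0.004,0,3,0,3,0,0,0,0,3,0,3,0,0,0,0,3,0,1,0,0,0,0,3,0,0,0,0,0,0,3,0,0,0,0,0,0,3])

```text
clock: 18.97
ee_pos: [544.7, 13.0, 47.4]
eef_rot: [[-0.02, 0.001, -1.0], [1.0, 0.0, -0.02], [0.0, -1.0, -0.001]]
force: [0.4, 0.4, -1.1]
finger_gap: 0.573
```

```bash
python3 n.py 544.5 13.1 26.5 181
```

```text
at [544.7  13.   47.4] yaw -178.83 t 18.9667 gap 0.573 F [ 0.4  0.4 -1.1]
shift cm [0.01 2.09 0.02] turn [0.001 0.003 0.   ] rows>= 0.6 q6 -103.6
```

Call:
play_rows(targets=[0,1.1,0,0,0.003,0,3,0,0.7,0,0,0,0,3,0,0.3,0,0,0,0,3,0,0,0,0,0,0,3,0,0,0,0,0,0,3])

```text
clock: 19.38
ee_pos: [545.0, 12.9, 26.2]
eef_rot: [[-0.018, 0.001, -1.0], [1.0, -0.0, -0.018], [-0.0, -1.0, -0.001]]
force: [-0.3, 0.5, -2.1]
finger_gap: 0.569
```

Call:
play_rows(targets=[0,0,0,0,0,0,6,0,0,0,0,0,0,6,0,0,0,0,0,0,6,0,0,0,0,0,0,6,0,-1,0,0,0,0,6,0,-2,0,0,0,0,6,0,-3,0,0,0,0,6,0,-3,0,0,0,0,6,0,-3,0,0,0,0,8,0,0,0,0,0,0,8])

```text
clock: 20.22
ee_pos: [547.7, 12.3, 153.5]
eef_rot: [[-0.018, 0.01, -1.0], [1.0, -0.002, -0.019], [-0.002, -1.0, -0.01]]
force: [1.1, 0.2, 0.7]
finger_gap: 0.935
```

Call:
play_rows(targets=[-2.94,0,1.71,0,0,0,8,-2.94,0,1.71,0,0,0,8,-2.94,0,1.71,0,0,0,8,-2.94,0,1.71,0,0,0,8,-2.94,0,1.71,0,0,0,8,-2.94,0,1.71,0,0,0,8,-2.94,0,1.71,0,0,0,8,-2.94,0,1.71,0,0,0,8,-2.94,0,1.71,0,0,0,8,-2.94,0,1.71,0,0,0,8])

```text
clock: 21.05
ee_pos: [378.2, -285.5, 146.6]
eef_rot: [[-0.018, 0.002, -1.0], [1.0, -0.001, -0.018], [-0.001, -1.0, -0.002]]
force: [0.4, 0.4, -0.2]
finger_gap: 0.936
```

Call:
play_rows(targets=[0,0,0,0,0.116,0,8,0,0,0,0,0.116,0,8,0,0,0,0,0.116,0,8,0,0,0,0,0,0,8,0,0,0,0,0,0,8])

```text
clock: 21.47
ee_pos: [379.2, -284.2, 146.3]
eef_rot: [[0.32, 0.001, -0.947], [0.947, -0.0, 0.32], [-0.0, -1.0, -0.001]]
force: [0.0, 0.8, 0.7]
finger_gap: 0.938
```

```bash
python3 - <<'E'
from h import *
for n in("wrist","top"):
    cam,p,d=snap(n,n+"8")
    for b in blanks(cam,p,lo=150):print(*b)
E
python3 n.py 378.8 -283.5 12 161
```

```text
[255. 181.] [ 379.3 -283.4   88.7   49.9   70.7]
at [ 379.3 -284.   146.1] yaw 161.34 t 21.5667 gap 0.943 F [-0.4  1.   0.1]
shift cm [ 0.04 13.41  0.08] turn [0.001 0.006 0.   ] rows>= 3.8 q6 -124.1
```

View pics/top8.png

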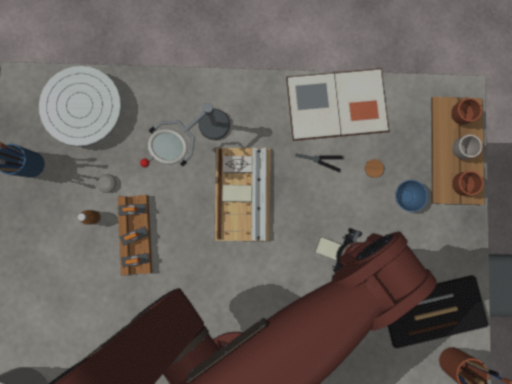

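Call:
play_rows(targets=[0.05,3,0.05,0,0.004,0,7.5,0,3,0,0,0,0,7.5,0,3,0,0,0,0,7.5,0,2.5,0,0,0,0,7.5,0,1.4,0,0,0,0,7.5,0,0.5,0,0,0,0,7.5,0,0,0,0,0,0,7.5,0,0,0,0,0,0,7.5])

```text
clock: 22.23
ee_pos: [379.3, -283.8, 12.7]
eef_rot: [[0.326, 0.001, -0.945], [0.945, -0.001, 0.326], [-0.0, -1.0, -0.002]]
force: [0.7, 0.1, 1.0]
finger_gap: 0.878
```

Call:
play_rows(targets=[0,0,0,0,0,0,3,0,0,0,0,0,0,3,0,0,0,0,0,0,3,0,0,0,0,0,0,3,0,0,0,0,0,0,3,0,0,0,0,0,0,3])

```text
clock: 22.73
ee_pos: [379.8, -284.5, 13.4]
eef_rot: [[0.327, 0.003, -0.945], [0.945, -0.002, 0.327], [-0.001, -1.0, -0.003]]
force: [0.1, 1.1, 6.2]
finger_gap: 0.571
```

Call:
play_rows(targets=[0,-1,0,0,0,0,3,0,-2,0,0,0,0,3,0,-3,0,0,0,0,3,0,-3,0,0,0,0,3,0,-3,0,0,0,0,3,0,-1,0,0,0,0,3,0,0,0,0,0,0,3])

```text
clock: 23.32
ee_pos: [380.0, -285.0, 145.5]
eef_rot: [[0.327, 0.004, -0.945], [0.945, -0.004, 0.327], [-0.003, -1.0, -0.006]]
force: [0.3, -1.1, -1.2]
finger_gap: 0.566
```

```bash
python3 n.py 454.5 10.2 130 181
```

```text
at [ 380.  -285.   145.5] yaw 160.89 t 23.3167 gap 0.566 F [ 0.3 -1.1 -1.2]
shift cm [30.34  1.45  2.63] turn [ 0.005 -0.351 -0.004] rows>= 8.7 q6 -123.6
```

Call:
play_rows(targets=[3.03,0.05,0.26,0,0,0,3,3.03,0.05,0.26,0,0,0,3,3.03,0.05,0.26,0,0,0,3,3.03,0.05,0.26,0,0,0,3,3.03,0.05,0.26,0,0,0,3,3.03,0.05,0.26,0,0,0,3,3.03,0.05,0.26,0,0,0,3,3.03,0.05,0.26,0,0,0,3,3.03,0.05,0.26,0,0,0,3,3.03,0.05,0.26,0,0,0,3])

```text
clock: 24.15
ee_pos: [452.8, 13.1, 135.2]
eef_rot: [[0.327, -0.001, -0.945], [0.945, 0.0, 0.327], [0.0, -1.0, 0.001]]
force: [0.5, 0.1, -1.8]
finger_gap: 0.576
```

Call:
play_rows(targets=[0,0,0,0,-0.117,0,3,0,0,0,0,-0.117,0,3,0,0,0,0,-0.117,0,3,0,0,0,0.004,0,0,3,0,0,0,0,0,0,3,0,0,0,0,0,0,3])

```text
clock: 24.65
ee_pos: [453.1, 11.3, 136.0]
eef_rot: [[-0.013, -0.004, -1.0], [1.0, 0.0, -0.013], [0.0, -1.0, 0.004]]
force: [-0.5, 0.7, -1.8]
finger_gap: 0.573
```

```bash
python3 n.py 454.5 9.5 27 181;python3 - <<'E'
from h import *
cam,p,d=snap("wrist","w9");H=hsv(p)
print(H[155:175,240,2].tolist());print(cam.plane([(240,160),(240,165),(240,170)],where()[0][2]+6)[:,1])
E
```

```text
at [453.1  11.3 136. ] yaw -179.24 t 24.65 gap 0.573 F [-0.5  0.7 -1.8]
shift cm [-0.19 10.9  -0.19] turn [-0.004 -0.004  0.   ] rows>= 3.1 q6 -105.9
[178, 181, 181, 175, 154, 119, 96, 97, 95, 102, 107, 121, 128, 132, 130, 130, 127, 131, 130, 130]
[-36.18016977 -33.76065248 -31.31544057]
```

Call:
play_rows(targets=[-0.14,2,-0.17,-0.004,-0.004,0,3,0,3,0,0,0,0,3,0,3,0,0,0,0,3,0,1,0,0,0,0,3,0,0,0,0,0,0,3,0,0,0,0,0,0,3])

```text
clock: 25.2
ee_pos: [455.2, 9.9, 47.4]
eef_rot: [[-0.02, 0.001, -1.0], [1.0, 0.0, -0.02], [0.0, -1.0, -0.001]]
force: [-0.1, 0.3, -1.7]
finger_gap: 0.567
```

```bash
python3 n.py 454.5 9.9 26.5 181
```

```text
at [455.2   9.9  47.4] yaw -178.84 t 25.2 gap 0.567 F [-0.1  0.3 -1.7]
shift cm [0.01 2.09 0.07] turn [0.001 0.003 0.   ] rows>= 0.6 q6 -106.5
```

Call:
play_rows(targets=[0,1.1,0.05,0,0.003,0,3,0,0.7,0,0,0,0,3,0,0.3,0,0,0,0,3,0,0,0,0,0,0,3,0,0,0,0,0,0,3])

```text
clock: 25.62
ee_pos: [454.8, 9.9, 26.0]
eef_rot: [[-0.018, 0.001, -1.0], [1.0, -0.0, -0.018], [-0.0, -1.0, -0.001]]
force: [0.2, 0.2, -1.3]
finger_gap: 0.572
```

Call:
play_rows(targets=[0,0,0,0,0,0,6,0,0,0,0,0,0,6,0,0,0,0,0,0,6,0,0,0,0,0,0,6,0,-1,0,0,0,0,6,0,-2,0,0,0,0,6,0,-3,0,0,0,0,6,0,-3,0,0,0,0,6,0,-3,0,0,0,0,6,0,-3,0,0,0,0,5])

```text
clock: 26.45
ee_pos: [454.4, 10.0, 178.2]
eef_rot: [[-0.018, 0.002, -1.0], [1.0, -0.0, -0.018], [-0.0, -1.0, -0.002]]
force: [-0.1, -0.7, -0.0]
finger_gap: 0.596
```

```bash
python3 - <<'E'
from h import *
cam,p,d=snap("wrist","w10")
J=np.array([544.8,-5.7]);H=hsv(p)
for lo in(140,):
  m=((H[...,1]<60)&(H[...,2]>lo)).astype(np.uint8)
  for c in blobs(m,400):
    q=rect(cam,c,31);v=q[:2]-J;print(c.mean((0,1)).round(),q,"jig",np.round([v@JX,v@JY],1))
E
```

```text
[228. 283.] [484.1 152.2  77.3  59.6  72.4] jig [-158.9  -57.9]
[270. 260.] [446.5 118.1 109.5  96.9   1.2] jig [-125.5  -96.1]
[155. 244.] [566.2  83.1  76.7  43.2  42.6] jig [-88.4  22.9]
[ 31. 180.] [698.1  25.6 128.7  41.3  86.2] jig [-28.6 153.8]
[237.  50.] [ 470.8 -115.5   65.5   29.     1.1] jig [108.5 -75.9]
[320. 156.] [375.4 -18.4 632.2 283.2 -19.3] jig [   9.7 -169.6]
```

Call:
play_rows(targets=[3.1,-0.3,0.42,0,0,0,5,3.1,-0.3,0.42,0,0,0,5,3.1,-0.3,0.42,0,0,0,5,3.1,-0.3,0.42,0,0,0,5,3.1,-0.3,0.42,0,0,0,5,3.1,-0.3,0.42,0,0,0,5,3.1,-0.3,0.42,0,0,0,5,3.1,-0.3,0.42,0,0,0,5,3.1,-0.3,0.42,0,0,0,5,3.1,-0.3,0.42,0,0,0,5])

```text
clock: 27.33
ee_pos: [406.4, 320.7, 206.7]
eef_rot: [[-0.019, 0.002, -1.0], [1.0, 0.0, -0.019], [0.0, -1.0, -0.002]]
force: [-0.1, -0.2, 0.1]
finger_gap: 0.586
```

Call:
play_rows(targets=[0,0,0,0,0,0,5,0,0,0,0,0,0,5,0,0,0,0,0,0,5])

```text
clock: 27.58
ee_pos: [406.8, 318.8, 206.0]
eef_rot: [[-0.019, 0.001, -1.0], [1.0, -0.0, -0.019], [-0.0, -1.0, -0.001]]
force: [0.9, -0.6, 0.2]
finger_gap: 0.58
```

```bash
cat > grips.py <<'E'
from h import *
import sys
cam,p,d=snap("wrist",sys.argv[1]);H=hsv(p)
zt=float(sys.argv[2]) if len(sys.argv)>2 else 71
vv,uu=np.mgrid[0:384,0:512];P=cam.deep(np.c_[uu.ravel(),vv.ravel()],d.ravel()).reshape(384,512,3)
print(where()[0].round(1))
m=(abs(P[...,2]-zt)<7)&(H[...,0]<24)&(H[...,1]>170)
for c in blobs(m,30):
    q=rect(cam,c,zt);mm=np.zeros(m.shape,np.uint8);cv2.drawContours(mm,[c],-1,1,-1)
    print("px",c.mean((0,1)).round(),"rect",q,"mean",P[(mm>0)&m].mean(0).round(1))
E
python3 grips.py w11
```

```text
[407.  318.4 205.9]
px [214. 285.] rect [451.9 445.2  33.1  24.1 -47.7] mean [451.3 444.2  71.2]
px [179. 189.] rect [486.  329.1  36.   13.6 -83.9] mean [486.  328.8  71.3]
px [255. 181.] rect [406.6 319.7  35.9  11.  -67.4] mean [406.6 319.4  71.7]
px [325. 176.] rect [336.2 312.3  36.2  13.1 -78.9] mean [336.2 311.9  71.4]
```

View pics/w11.png

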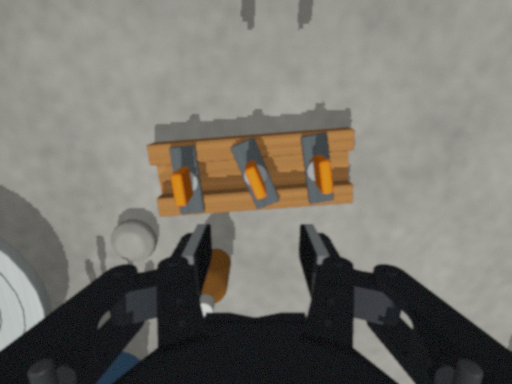

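Call:
play_rows(targets=[0.11,0,0.02,0,-0.098,0,4,0,0,0,0,-0.098,0,4,0,0,0,0,-0.098,0,4,0,0,0,0,-0.098,0,4,0,2,0,0,0,0,4,0,3,0,0,0,0,4,0,3,0,0,0,0,4,0,2,0,0,0,0,4,0,0,0,0,0,0,4,0,0,0,0,0,0,4])

```text
clock: 28.47
ee_pos: [406.4, 319.0, 105.4]
eef_rot: [[-0.398, -0.001, -0.918], [0.918, -0.001, -0.398], [-0.001, -1.0, 0.001]]
force: [0.3, -0.3, 0.5]
finger_gap: 0.462
```

```bash
python3 n.py 406.6 319.5 50 203; python3 grips.py w12
```

```text
at [406.4 319.  105.4] yaw -156.58 t 28.4667 gap 0.462 F [ 0.3 -0.3  0.5]
shift cm [ 0.04  5.54 -0.04] turn [-0.001  0.007 -0.001] rows>= 1.6 q6 -89.8
[407.3 319.6 106.9]
px [142. 344.] rect [444.7 450.5  28.7   6.7  72.8] mean [444.7 450.2  71.2]
px [352. 246.] rect [337.4 310.8  34.5  14.8 -78.7] mean [337.3 310.5  70.8]
px [253. 219.] rect [407.4 319.4  36.8  10.3 -66.5] mean [407.5 318.9  71.8]
px [137. 186.] rect [485.6 328.8  37.5  13.8 -83.7] mean [485.8 328.1  71.1]
```

Call:
play_rows(targets=[0,2,0,0,0.004,0,4,0,2,0,0,0,0,4,0,1.2,0,0,0,0,4,0,0.4,0,0,0,0,4,0,0,0,0,0,0,4,0,0,0,0,0,0,0,0,0,0,0,0,0,0,0,0,0,0,0,0,0,0,0,0,0,0,0,0,0,0,0,0,0,0,0], grip_force=80)

```text
clock: 29.35
ee_pos: [407.8, 320.7, 51.4]
eef_rot: [[-0.395, 0.003, -0.919], [0.919, 0.001, -0.395], [-0.001, -1.0, -0.003]]
force: [-1.1, -0.0, 6.1]
finger_gap: 0.126
```

```bash
python3 n.py 406.6 319.5 50 203
```

```text
at [407.8 320.7  51.4] yaw -156.71 t 29.35 gap 0.126 F [-1.1 -0.   6.1]
shift cm [-0.06  0.14  0.16] turn [ 0.003  0.005 -0.001] rows>= 0.1 q6 -89.6
```

Call:
play_rows(targets=[0,-1,0,0,0,0,0,0,-2,0,0,0,0,0,0,-3,0,0,0,0,0,0,-3,0,0,0,0,0,0,-1,0,0,0,0,0,0,0,0,0,0,0,0,0,0,0,0,0,0,0])

```text
clock: 29.93
ee_pos: [406.9, 320.3, 149.7]
eef_rot: [[-0.395, 0.002, -0.919], [0.919, 0.0, -0.395], [-0.0, -1.0, -0.001]]
force: [-0.8, -0.6, -3.0]
finger_gap: 0.129
```

Call:
play_rows(targets=[-3.11,0,-0.44,0,0,0,0,-3.11,0,-0.44,0,0,0,0,-3.11,0,-0.44,0,0,0,0,-3.11,0,-0.44,0,0,0,0,-3.11,0,-0.44,0,0,0,0,-3.11,0,-0.44,0,0,0,0,-3.11,0,-0.44,0,0,0,0,-3.11,0,-0.44,0,0,0,0,-3.11,0,-0.44,0,0,0,0,-3.11,0,-0.44,0,0,0,0])

```text
clock: 30.77
ee_pos: [569.4, 50.6, 147.4]
eef_rot: [[-0.395, -0.002, -0.919], [0.919, 0.0, -0.395], [0.001, -1.0, 0.002]]
force: [0.8, 0.1, -1.4]
finger_gap: 0.127
```

Call:
play_rows(targets=[-3.11,0,-0.44,0,0,0,0,-3.11,0,-0.44,0,0,0,0,-3.11,0,-0.44,0,0,0,0,-3.11,0,-0.44,0,0,0,0,0,0,0,0,0.115,0,0,0,0,0,0,0.115,0,0,0,0,0,0,0.115,0,0,0,0,0,0,0.115,0,0,0,0,0,0,0.115,0,0,0,0,0,0,0.115,0,0])

```text
clock: 31.6
ee_pos: [634.2, -55.1, 147.1]
eef_rot: [[0.285, -0.003, -0.958], [0.958, 0.001, 0.285], [0.0, -1.0, 0.003]]
force: [-0.7, -0.5, -2.6]
finger_gap: 0.125
```

Call:
play_rows(targets=[0,0,0,0,0.115,0,0,0,0,0,0,0.115,0,0,0,0,0,0,0.115,0,0,0,0,0,0,0.115,0,0,0,0,0,0,0.115,0,0,0,0,0,0,0.115,0,0,0,0,0,0,0.115,0,0,0,0,0,0,0.115,0,0,0,0,0,0,0.115,0,0,0,0,0,0,0.115,0,0])

```text
clock: 32.43
ee_pos: [634.1, -55.0, 147.1]
eef_rot: [[0.991, -0.003, -0.131], [0.131, 0.001, 0.991], [-0.003, -1.0, 0.001]]
force: [0.5, -0.2, -1.9]
finger_gap: 0.121
```

Call:
play_rows(targets=[0,0,0,0,0.115,0,0,0,0,0,0,0,0,0,0,0,0,0,0,0,0,0,0,0,0,0,0,0])

```text
clock: 32.77
ee_pos: [634.8, -55.2, 148.7]
eef_rot: [[1.0, -0.001, -0.026], [0.026, 0.0, 1.0], [-0.001, -1.0, 0.0]]
force: [-0.0, 0.2, -1.5]
finger_gap: 0.128
```

```bash
python3 n.py 635.7 -54.6 90 91; python3 grips.py w13 165; python3 - <<'E'
from h import *
cv2.imwrite("pics/w13b.png",cv2.resize(cv2.imread("pics/w13.png"),(768,576)))
E
```

```text
at [634.8 -55.2 148.7] yaw 91.49 t 32.7667 gap 0.128 F [-0.   0.2 -1.5]
shift cm [0.09 5.87 0.05] turn [-0.     0.009 -0.001] rows>= 1.7 q6 -18.2
[635.  -55.3 149.1]
px [255. 258.] rect [635.  -55.1  40.3  12.5   1.5] mean [631.8 -55.3 168.6]
```

View pics/w13b.png

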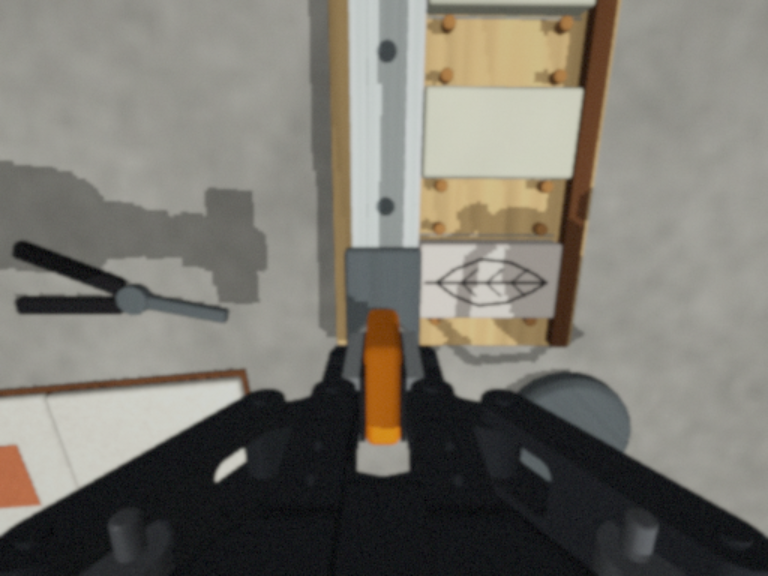

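```bash
python3 - <<'E'
from h import *
cam=Cam("wrist");p=cv2.cvtColor(cv2.imread("pics/w13.png"),cv2.COLOR_BGR2RGB);H=hsv(p).astype(int)
for v in(20,60,80,100,120,150):print(v,"V",H[v,222:290,2].tolist())
print("S",H[80,222:290,1].tolist())
print(cam.C)
def sub(v,a,b,th,ch):
    s=H[v,:,ch]
    for i in range(a,b):
        if (s[i]-th)*(s[i+1]-th)<=0 and s[i]!=s[i+1]:return i+(th-s[i])/(s[i+1]-s[i])
out=[]
for v in range(60,150,4):
    l=sub(v,226,240,35,1);rr=sub(v,276,287,35,1)
    a=sub(v,240,262,170,2);b=sub(v,262,276,165,2)
    if None in(l,rr,a,b):continue
    P=cam.plane([(l,v),(a,v),(b,v),(rr,v)],33)[:,:2]-np.array([544.8,-5.7]);out.append(P@JX)
print(np.median(out,0))
E
```

```text
20 V [133, 135, 140, 141, 144, 143, 145, 144, 145, 152, 169, 188, 201, 205, 202, 202, 200, 201, 202, 202, 203, 202, 199, 200, 203, 205, 203, 202, 203, 198, 183, 164, 156, 153, 153, 148, 148, 151, 150, 150, 152, 151, 151, 149, 150, 150, 151, 153, 154, 167, 186, 201, 204, 205, 201, 201, 201, 202, 204, 203, 201, 195, 191, 185, 180, 170, 155, 147]
60 V [128, 133, 135, 137, 140, 142, 145, 144, 141, 146, 159, 180, 199, 205, 205, 205, 203, 203, 203, 205, 206, 202, 199, 198, 203, 203, 203, 203, 205, 205, 203, 198, 181, 163, 153, 150, 151, 152, 152, 151, 152, 152, 150, 149, 152, 152, 154, 156, 171, 191, 202, 206, 205, 204, 203, 203, 203, 205, 203, 192, 167, 153, 169, 190, 199, 204, 204, 203]
80 V [128, 134, 134, 135, 137, 138, 141, 141, 144, 147, 156, 174, 194, 204, 207, 206, 204, 204, 204, 205, 206, 203, 200, 200, 202, 203, 203, 203, 205, 205, 198, 181, 164, 153, 152, 150, 151, 150, 154, 152, 152, 152, 151, 150, 152, 153, 154, 162, 184, 199, 206, 209, 206, 206, 206, 205, 207, 206, 199, 177, 152, 162, 185, 200, 205, 205, 206, 204]
100 V [139, 141, 136, 136, 132, 138, 139, 140, 140, 140, 150, 
[... 617 characters left out ...]
143, 141, 133]
150 V [125, 139, 143, 143, 144, 143, 143, 141, 141, 139, 141, 150, 174, 196, 206, 208, 206, 206, 206, 205, 206, 204, 200, 202, 202, 204, 204, 205, 205, 201, 184, 164, 155, 152, 152, 151, 152, 151, 153, 153, 150, 152, 152, 153, 154, 158, 174, 194, 204, 208, 209, 206, 206, 206, 206, 207, 203, 195, 174, 156, 146, 147, 149, 150, 147, 141, 124, 117]
S [106, 110, 110, 102, 112, 109, 107, 107, 104, 101, 65, 21, 7, 6, 7, 6, 10, 8, 9, 9, 9, 8, 8, 8, 8, 9, 8, 8, 7, 9, 8, 10, 11, 8, 8, 10, 8, 8, 12, 8, 10, 8, 10, 10, 10, 10, 10, 9, 6, 4, 6, 9, 7, 7, 9, 7, 6, 5, 5, 6, 13, 22, 23, 23, 21, 21, 22, 21]
[564.16664142 -57.10390954 282.03967898]
[70.88334586 53.40933588 39.35586391 29.00426806]
```

Call:
play_rows(targets=[0.22,0,0.08,0,0.009,0,0,0,2,0,0,0,0,0,0,2,0,0,0,0,0,0,1.5,0,0,0,0,0,0,0.5,0,0,0,0,0,0,0,0,0,0,0,0,0,0,0,0,0,0,0,0,0,0,0,0,0,0])

```text
clock: 33.48
ee_pos: [638.4, -54.7, 91.5]
eef_rot: [[1.0, 0.003, -0.013], [0.013, -0.001, 1.0], [0.003, -1.0, -0.001]]
force: [-0.8, -0.8, -2.2]
finger_gap: 0.127
```

```bash
python3 n.py 637.2 -54.5 58.2 91
```

```text
at [638.4 -54.7  91.5] yaw 90.77 t 33.4833 gap 0.127 F [-0.8 -0.8 -2.2]
shift cm [-0.13  3.33  0.03] turn [ 0.001 -0.004  0.003] rows>= 1.0 q6 -17.3
```

Call:
play_rows(targets=[-0.1,1,0.02,0,-0.004,0.002,0,0,1,0,0,0,0,0,0,0.8,0,0,0,0,0,0,0.3,0,0,0,0,0,0,0.2,0,0,0,0,0,0,0,0,0,0,0,0,0,0,0,0,0,0,0])

```text
clock: 34.07
ee_pos: [636.4, -54.3, 57.4]
eef_rot: [[1.0, -0.001, -0.017], [0.017, -0.0, 1.0], [-0.001, -1.0, -0.0]]
force: [-5.0, 0.5, 5.8]
finger_gap: 0.124
```

```bash
python3 n.py 637.2 -54.5 58.2 91
```

```text
at [636.4 -54.3  57.4] yaw 90.99 t 34.0667 gap 0.124 F [-5.   0.5  5.8]
shift cm [ 0.08 -0.08 -0.03] turn [ 0.    -0.    -0.001] rows>= 0.0 q6 -17.6
```

Call:
play_rows(targets=[0,-0.08,0,0,0,0,0,0,0,0.015,0,-0.11,0,0,0,0,0.015,0,-0.11,0,0,0,0,0.015,0,-0.11,0,0,0,0,0.015,0,-0.11,0,0,0,0,0.015,0,-0.11,0,0,0,0,0.015,0,-0.11,0,0,0,0,0.015,0,-0.11,0,0])

```text
clock: 34.73
ee_pos: [636.3, -53.5, 57.4]
eef_rot: [[0.702, -0.001, -0.712], [0.712, -0.0, 0.702], [-0.001, -1.0, 0.001]]
force: [0.3, 0.2, -0.6]
finger_gap: 0.125
```

Call:
play_rows(targets=[0,0,0.015,0,-0.11,0,0,0,0,0.015,0,-0.11,0,0,0,0,0.015,0,-0.11,0,0,0,0,0.015,0,-0.11,0,0,0,0,0.015,0,-0.11,0,0,0,0,0.015,0,-0.11,0,0,0,0,0.015,0,-0.11,0,0,0,0,0,0,-0.03,0,0,0,0,0,0,0,0,0,0,0,0,0,0,0,0,0])

```text
invalid input
```

```bash
python3 n.py 635.7 -53 58.2 181; python3 -c "
from h import *;print(where()[2]['torque'])"; python3 grips.py w14 77
```

```text
at [636.3 -53.5  57.4] yaw 135.41 t 34.7333 gap 0.125 F [ 0.3  0.2 -0.6]
shift cm [-0.01 -0.08  0.07] turn [-0.001 -0.796 -0.001] rows>= 7.2 q6 -61.9
[-0.05927171 -0.08216841 -0.04862397]
[636.2 -53.4  57.4]
px [255. 259.] rect [635.6 -54.2  38.8  11.7  46.2] mean [634.7 -55.1  77.7]
```

Call:
play_rows(targets=[0,-0.02,0.012,0,-0.1137,0,0,0,0,0.012,0,-0.1137,0,0,0,0,0.012,0,-0.1137,0,0,0,0,0.012,0,-0.1137,0,0,0,0,0.012,0,-0.1137,0,0,0,0,0.012,0,-0.1137,0,0,0,0,0.012,0,-0.1137,0,0,0,0,0,0,0,0,0,0,0,0,0,0,0,0,0,0,0,0,0,0,0])

```text
clock: 35.62
ee_pos: [635.3, -53.2, 57.7]
eef_rot: [[-0.007, -0.002, -1.0], [1.0, -0.0, -0.007], [-0.0, -1.0, 0.002]]
force: [-0.3, -1.1, -2.3]
finger_gap: 0.127
```

```bash
python3 n.py 635.7 -53 58.2 181; python3 -c "
from h import *;print(where()[2]['torque'])"; python3 grips.py w15 77
```

```text
at [635.3 -53.2  57.7] yaw -179.58 t 35.6167 gap 0.127 F [-0.3 -1.1 -2.3]
shift cm [ 0.02 -0.05 -0.04] turn [-0.002 -0.01  -0.   ] rows>= 0.1 q6 -106.9
[-0.33975208  0.06882778 -0.00342902]
[635.3 -53.2  57.7]
px [255. 259.] rect [635.3 -54.4  38.3  12.1 -89.6] mean [635.4 -55.7  77.9]
```

Call:
play_rows(targets=[0,0,0,0,-0.008,0,0,0,0.04,0,0,0,0,3.5,0,0,0,0,0,0,3.5,0,0,0,0,0,0,3.5,0,0,0,0,0,0,3.5,0,-1,0,0,0,0,3.5,0,-2,0,0,0,0,3.5,0,-3,0,0,0,0,4,0,-3,0,0,0,0,4,0,-3,0,0,0,0,4])

```text
clock: 36.5
ee_pos: [635.5, -52.9, 179.8]
eef_rot: [[-0.02, -0.001, -1.0], [1.0, -0.0, -0.02], [-0.0, -1.0, 0.001]]
force: [0.4, -0.4, -0.4]
finger_gap: 0.467
```

```bash
python3 n.py 336.2 311.9 178 191; python3 grips.py w16 77;python3 - <<'E'
from h import *
cam,p,d=snap("top","t16");H=hsv(p)
E
```

```text
at [635.5 -52.9 179.8] yaw -178.84 t 36.5 gap 0.467 F [ 0.4 -0.4 -0.4]
shift cm [37.08  0.2  29.19] turn [-0.001 -0.172 -0.   ] rows>= 10.6 q6 -107.6
[637.9 -53.6 187.1]
px [255. 189.] rect [635.9 -53.7  35.3  10.2 -88.5] mean [635.5 -54.   78. ]
```

View pics/w16.png

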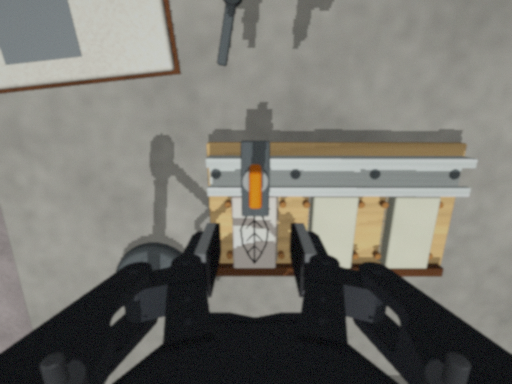

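Call:
play_rows(targets=[2.85,0,2.25,0,0,0,4,2.85,0,2.25,0,0,0,4,2.85,0,2.25,0,0,0,4,2.85,0,2.25,0,0,0,4,2.85,0,2.25,0,0,0,4,2.85,0,2.25,0,0,0,4,2.85,0,2.25,0,0,0,4,2.85,0,2.25,0,0,0,4,2.85,0,2.25,0,0,0,4,2.85,0,2.25,0,0,0,4])

```text
clock: 37.43
ee_pos: [403.6, 228.4, 178.2]
eef_rot: [[-0.02, -0.0, -1.0], [1.0, 0.0, -0.02], [0.0, -1.0, 0.0]]
force: [0.4, 0.8, -0.0]
finger_gap: 0.469
```

Call:
play_rows(targets=[2.85,0,2.25,0,0,0,4,2.85,0,2.25,0,0,0,4,2.85,0,2.25,0,0,0,4,0,1,0,0,-0.086,0,4,0,3,0,0,-0.086,0,4,0,3,0,0,0,0,4,0,0,0,0,0,0,4,0,0,0,0,0,0,4,0,0,0,0,0,0,4])

```text
clock: 38.18
ee_pos: [336.2, 311.6, 109.6]
eef_rot: [[-0.19, 0.0, -0.982], [0.982, 0.001, -0.19], [0.0, -1.0, -0.0]]
force: [0.2, 0.6, 0.3]
finger_gap: 0.468
```

```bash
python3 grips.py w17;python3 n.py 336.2 311.9 50 191.2
```

```text
[336.7 311.8 110. ]
px [257. 217.] rect [334.7 312.   36.9   9.8 -79. ] mean [334.9 311.2  71.9]
px [ 36. 200.] rect [483.4 328.8  37.7  16.7 -85.2] mean [484.1 328.7  70.5]
at [336.7 311.8 110. ] yaw -169.03 t 38.2333 gap 0.469 F [ 0.6 -0.2  0.3]
shift cm [0.01 6.   0.05] turn [ 0.001 -0.004  0.001] rows>= 1.7 q6 -74.6
```

Call:
play_rows(targets=[0,2,0.1,0,-0.002,0,4,0,2,0,0,0,0,4,0,1.4,0,0,0,0,4,0,0.5,0,0,0,0,4,0,0,0,0,0,0,4,0,0,0,0,0,0,0,0,0,0,0,0,0,0,0,0,0,0,0,0,0,0,0,0,0,0,0,0,0,0,0,0,0,0,0])

```text
clock: 39.07
ee_pos: [335.8, 311.8, 50.7]
eef_rot: [[-0.193, 0.002, -0.981], [0.981, 0.001, -0.193], [0.001, -1.0, -0.002]]
force: [-0.2, -0.3, 7.8]
finger_gap: 0.126
```

```bash
python3 n.py 336.2 311.9 50 191.2;python3 grips.py w18
```

```text
at [335.8 311.8  50.7] yaw -168.87 t 39.0667 gap 0.126 F [-0.2 -0.3  7.8]
shift cm [ 0.    0.07 -0.04] turn [ 0.002 -0.001  0.001] rows>= 0.0 q6 -74.7
[335.7 311.8  50.7]
px [255. 262.] rect [335.6 311.5  38.2  12.  -78.3] mean [336.1 310.3  71.7]
```

Call:
play_rows(targets=[0,-1,0,0,0,0,0,0,-2,0,0,0,0,0,0,-3,0,0,0,0,0,0,-3,0,0,0,0,0,0,-1,0,0,0,0,0,-3.35,0,-1.13,0,0,0,0,-3.35,0,-1.13,0,0,0,0,-3.35,0,-1.13,0,0,0,0,-3.35,0,-1.13,0,0,0,0,-3.35,0,-1.13,0,0,0,0])

```text
clock: 39.95
ee_pos: [422.9, 156.3, 149.0]
eef_rot: [[-0.193, -0.001, -0.981], [0.981, -0.0, -0.193], [0.0, -1.0, 0.001]]
force: [1.2, 0.7, -1.2]
finger_gap: 0.127
```

Call:
play_rows(targets=[-3.35,0,-1.13,0,0,0,0,-3.35,0,-1.13,0,0,0,0,-3.35,0,-1.13,0,0,0,0,-3.35,0,-1.13,0,0,0,0,-3.35,0,-1.13,0,0,0,0,-3.35,0,-1.13,0,0,0,0,-3.35,0,-1.13,0,0,0,0,0,0,0,0,0.1165,0,0,0,0,0,0,0.1165,0,0,0,0,0,0,0.1165,0,0])

```text
clock: 40.78
ee_pos: [545.2, -57.7, 148.3]
eef_rot: [[0.162, -0.002, -0.987], [0.987, 0.0, 0.162], [0.0, -1.0, 0.002]]
force: [-0.5, -0.6, -1.5]
finger_gap: 0.122
```

Call:
play_rows(targets=[0,0,0,0,0.1165,0,0,0,0,0,0,0.1165,0,0,0,0,0,0,0.1165,0,0,0,0,0,0,0.1165,0,0,0,0,0,0,0.1165,0,0,0,0,0,0,0.1165,0,0,0,0,0,0,0.1165,0,0,0,0,0,0,0.1165,0,0,0,0,0,0,0.1165,0,0,0,0,0,0,0.1165,0,0])

```text
clock: 41.62
ee_pos: [545.2, -56.9, 148.6]
eef_rot: [[0.97, -0.001, -0.242], [0.242, 0.0, 0.97], [-0.001, -1.0, 0.0]]
force: [0.6, -0.2, -1.8]
finger_gap: 0.128
```

Call:
play_rows(targets=[0,0,0,0,0.1165,0,0,0,0,0,0,0.1165,0,0,0,0,0,0,0,0,0,0,0,0,0,0,0,0,0,0,0,0,0,0,0])

```text
clock: 42.03
ee_pos: [545.3, -57.0, 148.7]
eef_rot: [[1.0, -0.001, -0.021], [0.021, 0.0, 1.0], [-0.001, -1.0, 0.0]]
force: [0.5, 0.3, -1.6]
finger_gap: 0.127
```

```bash
python3 n.py 546.1 -56.1 91 91; python3 grips.py w19 168.5; python3 - <<'E'
from h import *
# blanks still in place? (b and c seen against bay centres)
cam=Cam("wrist");p=cv2.cvtColor(cv2.imread("pics/w19.png"),cv2.COLOR_BGR2RGB)
c,t,_=snap("top","t19")
H=hsv(t);J=np.array([544.8,-5.7])
m=((H[...,1]<50)&(H[...,2]>150)).astype(np.uint8)
for q in blobs(m,60):
    R=rect(c,q,31);v=R[:2]-J;print("top",R,"jig",(v@JX).round(1),(v@JY).round(1))
E
```

```text
at [545.3 -57.  148.7] yaw 91.23 t 42.0333 gap 0.127 F [ 0.5  0.3 -1.6]
shift cm [0.09 5.77 0.09] turn [-0.     0.004 -0.001] rows>= 1.6 q6 -20.9
[545.3 -57.  148.7]
px [255. 263.] rect [545.7 -56.9  39.   12.1   0.9] mean [544.2 -57.  169.6]
top [685.2 229.5 114.2  99.8 -88.4] jig -232.7 144.5
top [ 834.5 -297.   293.7  193.   -83.2] jig 296.3 284.6
top [806.4 506.  246.6 246.4  47.8] jig -507.1 270.5
```

Call:
play_rows(targets=[0.04,0,0.08,0,0.004,0,0,0,2,0,0,0,0,0,0,2,0,0,0,0,0,0,1.5,0,0,0,0,0,0,0.5,0,0,0,0,0,0,0,0,0,0,0,0,0,0,0,0,0,0,0])

```text
clock: 42.72
ee_pos: [545.9, -56.2, 89.3]
eef_rot: [[1.0, -0.001, -0.014], [0.014, -0.0, 1.0], [-0.001, -1.0, -0.0]]
force: [0.0, 0.4, -0.5]
finger_gap: 0.126
```

```bash
python3 n.py 545.7 -56.1 57.2 91
```

```text
at [545.9 -56.2  89.3] yaw 90.8 t 42.7167 gap 0.126 F [ 0.   0.4 -0.5]
shift cm [-0.01  3.21  0.01] turn [ 0.    -0.003 -0.001] rows>= 0.9 q6 -20.3
```

Call:
play_rows(targets=[0,1,0.01,0,-0.003,0,0,0,1,0,0,0,0,0,0,0.7,0,0,0,0,0,0,0.3,0,0,0,0,0,0,0.18,0,0,0,0,0,0,0,0,0,0,0,0,0,0,0,0,0,0,0])

```text
clock: 43.3
ee_pos: [545.7, -56.1, 56.9]
eef_rot: [[1.0, -0.001, -0.017], [0.017, -0.0, 1.0], [-0.001, -1.0, -0.0]]
force: [0.3, -0.1, -1.3]
finger_gap: 0.124
```

```bash
python3 n.py 545.7 -56.1 57.2 91
```

```text
at [545.7 -56.1  56.9] yaw 90.95 t 43.3 gap 0.124 F [ 0.3 -0.1 -1.3]
shift cm [-0.   -0.03  0.  ] turn [ 0.    -0.001 -0.001] rows>= 0.0 q6 -20.5
```

Call:
play_rows(targets=[0,-0.03,0,0,-0.1122,0,0,0,0,0,0,-0.1122,0,0,0,0,0,0,-0.1122,0,0,0,0,0,0,-0.1122,0,0,0,0,0,0,-0.1122,0,0,0,0,0,0,-0.1122,0,0,0,0,0,0,-0.1122,0,0])

```text
clock: 43.88
ee_pos: [545.8, -56.1, 57.2]
eef_rot: [[0.691, -0.001, -0.723], [0.723, -0.0, 0.691], [-0.001, -1.0, 0.001]]
force: [-0.2, 0.7, -1.8]
finger_gap: 0.126
```

Call:
play_rows(targets=[0,0,0,0,-0.1122,0,0,0,0,0,0,-0.1122,0,0,0,0,0,0,-0.1122,0,0,0,0,0,0,-0.1122,0,0,0,0,0,0,-0.1122,0,0,0,0,0,0,-0.1122,0,0,0,0,0,0,-0.1122,0,0,0,0,0,0,0,0,0,0,0,0,0,0,0,0])

```text
clock: 44.63
ee_pos: [545.7, -56.1, 57.2]
eef_rot: [[-0.013, -0.001, -1.0], [1.0, -0.0, -0.013], [-0.0, -1.0, 0.001]]
force: [-0.2, -0.5, -1.6]
finger_gap: 0.129
```

```bash
python3 n.py 545.7 -56.1 57.2 181; python3 grips.py w20 77
```

```text
at [545.7 -56.1  57.2] yaw -179.25 t 44.6333 gap 0.129 F [-0.2 -0.5 -1.6]
shift cm [ 0. -0. -0.] turn [-0.001 -0.004 -0.   ] rows>= 0.0 q6 -110.3
[545.7 -56.1  57.2]
px [ 73. 263.] rect [632.4 -54.6  37.9  16.3 -89.5] mean [632.9 -54.8  76.5]
px [255. 261.] rect [545.6 -56.3  37.9  12.1 -88.8] mean [545.9 -57.8  78.1]
```

Call:
play_rows(targets=[0,0.02,0,0,-0.004,0,0,0,0,0,0,0,0,3.5,0,0,0,0,0,0,3.5,0,0,0,0,0,0,3.5,0,0,0,0,0,0,3.5,0,-1,0,0,0,0,3.5,0,-2,0,0,0,0,3.5,0,-3,0,0,0,0,4,0,-3,0,0,0,0,4,0,-3,0,0,0,0,4])

```text
clock: 45.52
ee_pos: [545.5, -56.0, 179.1]
eef_rot: [[-0.02, -0.001, -1.0], [1.0, -0.0, -0.02], [-0.0, -1.0, 0.001]]
force: [1.2, 0.1, 0.0]
finger_gap: 0.468
```

Call:
play_rows(targets=[2.6,0,2.6,0,0,0,4,2.6,0,2.7,0,0,0,4,3.4,0,0,0,0,0,4,3.4,0,0,0,0,0,4,3.4,0,0,0,0,0,4,3.4,0,0,0,0,0,4,3.4,0,0,0,0,0,4,3.4,0,0,0,0,0,4,3.4,0,0,0,0,0,4,3.4,0,0,0,0,0,4])

```text
clock: 46.35
ee_pos: [485.9, 268.6, 178.1]
eef_rot: [[-0.021, 0.0, -1.0], [1.0, 0.0, -0.021], [0.0, -1.0, -0.0]]
force: [0.2, -0.4, 0.1]
finger_gap: 0.47
```

Call:
play_rows(targets=[3.4,0,0,0,0,0,4,2.7,0,0,0,-0.088,0,4,0,1,0,0,0,0,4,0,3,0,0,0,0,4,0,3,0,0,0,0,4,0,0,0,0,0,0,4,0,0,0,0,0,0,4,0,0,0,0,0,0,4])

```text
clock: 47.02
ee_pos: [485.5, 327.7, 109.0]
eef_rot: [[-0.108, 0.0, -0.994], [0.994, 0.0, -0.108], [0.0, -1.0, -0.001]]
force: [1.2, -0.7, 1.0]
finger_gap: 0.468
```

```bash
python3 grips.py w21;python3 n.py 486 328.8 50 186
```

```text
[486.  327.9 109.6]
px [253. 217.] rect [487.2 328.4  36.8  10.4 -83.5] mean [487.  328.   71.8]
at [486.  327.9 109.6] yaw -173.81 t 47.0667 gap 0.466 F [-0.2  0.2  0.5]
shift cm [ 0.09  5.96 -0.  ] turn [0.002 0.003 0.001] rows>= 1.7 q6 -75.0
```

Call:
play_rows(targets=[0.05,2,-0.1,0,-0.003,0,4,0,2,0,0,0,0,4,0,1.4,0,0,0,0,4,0,0.5,0,0,0,0,4,0,0,0,0,0,0,4,0,0,0,0,0,0,0,0,0,0,0,0,0,0,0,0,0,0,0,0,0,0,0,0,0,0,0,0,0,0,0,0,0,0,0])

```text
clock: 47.9
ee_pos: [486.9, 328.8, 50.1]
eef_rot: [[-0.111, 0.002, -0.994], [0.994, 0.001, -0.111], [0.001, -1.0, -0.002]]
force: [0.2, -0.2, 6.7]
finger_gap: 0.125
```

```bash
python3 grips.py w22;python3 n.py 455.7 -57.7 50.7 91
```

```text
[486.9 328.8  50.1]
px [255. 262.] rect [487.1 328.2  38.1  12.  -84.3] mean [487.2 326.7  71.7]
at [486.9 328.8  50.1] yaw -173.61 t 47.95 gap 0.128 F [ 0.2 -0.5  6.7]
shift cm [-38.06  -0.1    7.41] turn [ 2.000e-03 -1.477e+00 -1.000e-03] rows>= 13.4 q6 -75.1
```

Call:
play_rows(targets=[0,-1,0,0,0,0,0,0,-2,0,0,0,0,0,0,-3,0,0,0,0,0,0,-3,0,0,0,0,0,0,-1,0,0,0,0,0,-3.46,0,0.67,0,0,0,0,-3.46,0,0.67,0,0,0,0,-3.46,0,0.67,0,0,0,0,-3.46,0,0.67,0,0,0,0,-3.46,0,0.67,0,0,0,0])

```text
clock: 48.78
ee_pos: [471.1, 151.4, 148.1]
eef_rot: [[-0.112, -0.001, -0.994], [0.994, -0.0, -0.112], [0.0, -1.0, 0.001]]
force: [1.0, 0.6, -1.1]
finger_gap: 0.126
```

Call:
play_rows(targets=[-3.46,0,0.67,0,0,0,0,-3.46,0,0.67,0,0,0,0,-3.46,0,0.67,0,0,0,0,-3.46,0,0.67,0,0,0,0,-3.46,0,0.67,0,0,0,0,-3.46,0,0.67,0,0,0,0,0,0,0,0,0.119,0,0,0,0,0,0,0.119,0,0,0,0,0,0,0.119,0,0,0,0,0,0,0.119,0,0])

```text
clock: 49.62
ee_pos: [454.7, -58.4, 148.2]
eef_rot: [[0.363, -0.001, -0.932], [0.932, 0.0, 0.363], [-0.0, -1.0, 0.001]]
force: [-0.1, -0.2, -2.0]
finger_gap: 0.131
```

Call:
play_rows(targets=[0,0,0,0,0.119,0,0,0,0,0,0,0.119,0,0,0,0,0,0,0.119,0,0,0,0,0,0,0.119,0,0,0,0,0,0,0.119,0,0,0,0,0,0,0.119,0,0,0,0,0,0,0.119,0,0,0,0,0,0,0.119,0,0,0,0,0,0,0.119,0,0,0,0,0,0,0.119,0,0])

```text
clock: 50.45
ee_pos: [454.8, -58.0, 148.2]
eef_rot: [[1.0, -0.001, -0.011], [0.011, 0.0, 1.0], [-0.001, -1.0, 0.0]]
force: [-0.3, 0.3, -1.6]
finger_gap: 0.125
```

Call:
play_rows(targets=[0,0,0,0,0,0,0,0,0,0,0,0,0,0,0,0,0,0,0,0,0])

```text
clock: 50.7
ee_pos: [454.8, -58.1, 148.1]
eef_rot: [[1.0, -0.001, -0.02], [0.02, -0.0, 1.0], [-0.001, -1.0, -0.0]]
force: [-0.2, -0.3, -2.1]
finger_gap: 0.128
```

```bash
python3 n.py 455.7 -57.7 91 91; python3 grips.py w23 168.5
```

```text
at [454.8 -58.1 148.1] yaw 91.17 t 50.7 gap 0.128 F [-0.2 -0.3 -2.1]
shift cm [0.09 5.71 0.03] turn [ 0.     0.003 -0.001] rows>= 1.6 q6 -24.8
[454.9 -58.1 148.1]
px [255. 263.] rect [454.7 -57.8  39.3  12.3   1.6] mean [453.4 -58.1 169.7]
```

Call:
play_rows(targets=[0.1,0,0.03,0,0.003,0,0,0,2,0,0,0,0,0,0,2,0,0,0,0,0,0,1.5,0,0,0,0,0,0,0.5,0,0,0,0,0,0,0,0,0,0,0,0,0,0,0,0,0,0,0])

```text
clock: 51.33
ee_pos: [456.0, -57.8, 88.6]
eef_rot: [[1.0, -0.001, -0.014], [0.014, -0.0, 1.0], [-0.001, -1.0, -0.0]]
force: [0.4, -0.5, -0.9]
finger_gap: 0.127
```

```bash
python3 n.py 455.9 -57.7 56.5 91
```

```text
at [456.  -57.8  88.6] yaw 90.8 t 51.3333 gap 0.127 F [ 0.4 -0.5 -0.9]
shift cm [-0.    3.21  0.01] turn [ 0.    -0.004 -0.001] rows>= 0.9 q6 -24.4
```

Call:
play_rows(targets=[0,1,0.01,0,-0.003,0,0,0,1,0,0,0,0,0,0,0.7,0,0,0,0,0,0,0.3,0,0,0,0,0,0,0.18,0,0,0,0,0,0,0,0,0,0,0,0,0,0,0,0,0,0,0])

```text
clock: 51.92
ee_pos: [455.9, -57.7, 56.3]
eef_rot: [[1.0, -0.001, -0.016], [0.016, -0.0, 1.0], [-0.001, -1.0, -0.0]]
force: [0.6, 0.1, -1.5]
finger_gap: 0.128
```

```bash
python3 n.py 455.9 -57.7 56.5 91
```

```text
at [455.9 -57.7  56.3] yaw 90.94 t 51.9167 gap 0.128 F [ 0.6  0.1 -1.5]
shift cm [-0.   -0.02  0.  ] turn [ 0.    -0.001 -0.001] rows>= 0.0 q6 -24.5
```

Call:
play_rows(targets=[0,-0.04,0,0,-0.1126,0,0,0,0,0.003,0,-0.1126,0,0,0,0,0.003,0,-0.1126,0,0,0,0,0.003,0,-0.1126,0,0,0,0,0.003,0,-0.1126,0,0,0,0,0.003,0,-0.1126,0,0,0,0,0.003,0,-0.1126,0,0])

```text
clock: 52.5
ee_pos: [455.8, -57.6, 56.7]
eef_rot: [[0.689, -0.001, -0.724], [0.724, -0.0, 0.689], [-0.001, -1.0, 0.0]]
force: [0.4, 0.9, -0.8]
finger_gap: 0.134
```

Call:
play_rows(targets=[0,0,0.003,0,-0.1126,0,0,0,0,0.003,0,-0.1126,0,0,0,0,0.003,0,-0.1126,0,0,0,0,0.003,0,-0.1126,0,0,0,0,0.003,0,-0.1126,0,0,0,0,0.003,0,-0.1126,0,0,0,0,0,0,-0.1126,0,0,0,0,0,0,0,0,0,0,0,0,0,0,0,0])

```text
clock: 53.25
ee_pos: [455.7, -57.5, 56.7]
eef_rot: [[-0.019, -0.001, -1.0], [1.0, -0.0, -0.019], [-0.0, -1.0, 0.001]]
force: [0.3, 0.2, -2.3]
finger_gap: 0.126
```

```bash
python3 n.py 455.7 -57.4 56.5 181; python3 grips.py w24 77
```

```text
at [455.7 -57.5  56.7] yaw -178.94 t 53.25 gap 0.126 F [ 0.3  0.2 -2.3]
shift cm [ 0.01  0.02 -0.  ] turn [-0.001  0.001 -0.   ] rows>= 0.0 q6 -114.6
[455.7 -57.5  56.7]
px [255. 261.] rect [455.7 -58.2  38.1  12.1 -88.9] mean [455.8 -59.8  78.2]
px [ 71. 261.] rect [543.  -56.2  38.8  16.7 -89.3] mean [543.3 -56.5  76.6]
```

Call:
play_rows(targets=[0,0,0,0,0,0,3.5,0,0,0,0,0,0,3.5,0,0,0,0,0,0,3.5,0,0,0,0,0,0,3.5,0,-1,0,0,0,0,3.5,0,-2,0,0,0,0,3.5,0,-3,0,0,0,0,4,0,-3,0,0,0,0,4,0,-3,0,0,0,0,4,0,-3,0,0,0,0,4])

```text
clock: 54.13
ee_pos: [455.6, -57.3, 209.1]
eef_rot: [[-0.022, -0.0, -1.0], [1.0, -0.0, -0.022], [-0.0, -1.0, 0.0]]
force: [-0.0, -0.2, 0.1]
finger_gap: 0.472
```

```bash
python3 - <<'E'
from h import *
def tri(ca,ua,cb,ub):
    a=ca.ray(ua)[0];b=cb.ray(ub)[0];A=np.c_[a,-b];s,_,_,_=np.linalg.lstsq(A,cb.C-ca.C,rcond=None)
    p,q=ca.C+s[0]*a,cb.C+s[1]*b;return ((p+q)/2).round(1),np.linalg.norm(p-q).round(1)
top,sc=Cam("top"),Cam("scene")
def red(f,c):
    H=hsv(cv2.cvtColor(cv2.imread(f),cv2.COLOR_BGR2RGB));m=((H[...,0]<6)|(H[...,0]>174))&(H[...,1]>190)&(H[...,2]>100)
    for b in blobs(m,8):
        (x,y),rr=cv2.minEnclosingCircle(b);M=cv2.moments(b);print(f,M['m10']/M['m00'],M['m01']/M['m00'],rr)
        if abs(x-c[0])+abs(y-c[1])<12:u=(M['m10']/M['m00'],M['m01']/M['m00'])
    return u
ut=red("pics/top0.png",(144,162));us=red("pics/scene0.png",(335,207))
B,e=tri(top,ut,sc,us);print("ball",B,e)
for f,box,cam in(("top0",(145,125,190,166),top),("scene0",(285,200,332,242),sc)):
    H=hsv(cv2.cvtColor(cv2.imread(f"pics/{f}.png"),cv2.COLOR_BGR2RGB));x0,y0,x1,y1=box
    for th in(150,165,180):
        m=np.zeros(H.shape[:2],np.uint8);m[y0:y1,x0:x1]=((H[...,2]>th)&(H[...,1]<40))[y0:y1,x0:x1]
        for c in blobs(m,100):
            if len(c)>5:print(f,th,"ell",np.round(cv2.fitEllipse(cv2.convexHull(c)),1).tolist() if False else [np.round(k,1) for k in cv2.fitEllipse(cv2.convexHull(c))],cv2.contourArea(c))
for n in("wrist","top","scene"):snap(n,n+"25")
a=cv2.imread("pics/top25.png")[120:260,130:300];cv2.imwrite("pics/t25b.png",cv2.resize(a,None,fx=4,fy=4,interpolation=cv2.INTER_CUBIC))
E
python3 grips.py w25 77
```

```text
pics/top0.png 144.14583333333331 162.34375 2.795184850692749
pics/scene0.png 334.7053140096618 207.06763285024152 3.8079864978790283
ball [606.8 247.2 225.7] 2.0
scene0 150 ell [array([312. , 220.5]), array([31. , 39.6]), np.float64(61.2)] 811.0
scene0 165 ell [array([310.8, 220.2]), array([28.8, 36.1]), np.float64(68.9)] 767.0
scene0 180 ell [array([310.8, 220.3]), array([28.5, 35. ]), np.float64(70.6)] 747.5
[456.3 -57.7 208.1]
px [257. 182.] rect [455.5 -57.2  36.   10.3 -88.9] mean [455.6 -57.   78. ]
px [171. 182.] rect [544.  -55.1  36.   12.3 -88.7] mean [543.8 -55.7  77.2]
px [ 84. 181.] rect [632.8 -53.   36.   15.5 -87.7] mean [633.  -53.6  76.8]
```

View pics/wrist25.png

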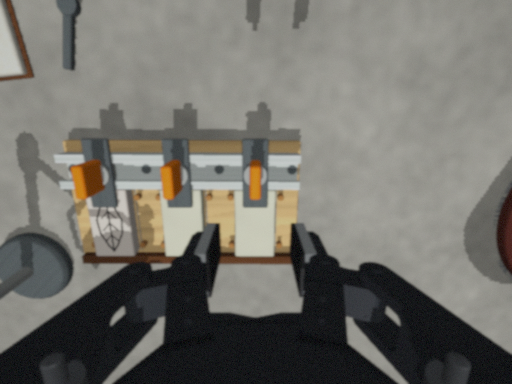

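```bash
python3 - <<'E'
from h import *
top,sc=Cam("top"),Cam("scene")
L=sc.plane((311,220.4),190)[0];B=np.array([606.8,247.2]);v=B-L[:2];print("L",L,"d",v,np.linalg.norm(v),"P",L[:2]-150*v/np.linalg.norm(v))
H=hsv(cv2.cvtColor(cv2.imread("pics/top0.png"),cv2.COLOR_BGR2RGB))
for v in(135,140,147,152):print(v,H[v,140:198,2].tolist())
# foot in wrist25: dark disc
cam=Cam("wrist");H=hsv(cv2.cvtColor(cv2.imread("pics/wrist25.png"),cv2.COLOR_BGR2RGB));d=np.load("pics/wrist25.npy")
vv,uu=np.mgrid[0:384,0:512];P=cam.deep(np.c_[uu.ravel(),vv.ravel()],d.ravel()).reshape(384,512,3)
m=(P[...,2]>13)&(P[...,2]<27)&(uu<90)&(vv>225)&(vv<310)&(H[...,2]<110)
q=P[m];print(m.sum(),q.min(0),q.max(0))
for c in blobs(m,100):
    Q=cam.plane(cv2.convexHull(c)[:,0],20)[:,:2]; 
    # circle of known radius 50 by least squares
    from scipy.optimize import least_squares
    r_=least_squares(lambda s:np.linalg.norm(Q-s,axis=1)-50,[757,84],loss="soft_l1",f_scale=1);print("foot",r_.x,np.abs(r_.fun).mean())
E
```

```text
L [653.39434079 198.65689773 190.        ] d [-46.59434079  48.54310227] 67.28644270266247 P [757.26595055  90.44096228]
135 [119, 118, 119, 117, 118, 120, 120, 121, 120, 121, 125, 136, 145, 143, 135, 122, 114, 119, 127, 135, 138, 139, 138, 140, 138, 137, 135, 136, 136, 136, 136, 136, 135, 133, 133, 138, 148, 159, 162, 155, 140, 122, 113, 113, 117, 119, 118, 113, 106, 109, 112, 112, 106, 107, 111, 115, 117, 118]
140 [118, 116, 115, 115, 113, 115, 114, 118, 132, 151, 152, 135, 117, 123, 136, 142, 144, 144, 144, 144, 144, 143, 144, 143, 143, 143, 143, 142, 142, 140, 140, 139, 138, 136, 136, 136, 136, 136, 135, 135, 142, 156, 163, 154, 132, 113, 115, 119, 120, 119, 115, 112, 114, 103, 96, 108, 115, 118]
147 [118, 120, 118, 116, 115, 114, 113, 122, 148, 160, 152, 128, 119, 134, 144, 144, 145, 145, 144, 145, 144, 144, 145, 145, 144, 146, 144, 144, 144, 144, 143, 143, 143, 142, 140, 141, 137, 136, 137, 135, 135, 134, 136, 152, 159, 147, 122, 112, 114, 113, 109, 112, 104, 93, 103, 110, 112, 112]
152 [115, 115, 113, 111, 109, 106, 107, 109, 114, 130, 154, 164, 155, 137, 125, 130, 141, 145, 145, 145, 146, 144, 144, 145, 145, 144, 144, 142, 143, 143, 144, 143, 143, 142, 140, 140, 139, 139, 139, 140, 137, 139, 146, 151, 143, 124, 107, 109, 112, 111, 116, 110, 97, 106, 116, 115, 116, 115]
3132 [673.54102416  41.39834499  13.01664816] [805.30175368 134.93072301  26.80541715]
foot [758.63775842  85.54045663] 1.3963479097005989
```

Call:
play_rows(targets=[0,-3,0,0,0,0,6,0,-3.5,0,0,0,0,6,0,-3.5,0,0,0,0,6,0,-2,0,0,0,0,6,3.02,0,-1.57,0,0,0,6,3.02,0,-1.57,0,0,0,6,3.02,0,-1.57,0,0,0,6,3.02,0,-1.57,0,0,0,6,3.02,0,-1.57,0,0,0,6,3.02,0,-1.57,0,0,0,6])

```text
clock: 55.17
ee_pos: [546.1, 127.5, 325.3]
eef_rot: [[-0.022, -0.003, -1.0], [1.0, -0.0, -0.022], [-0.0, -1.0, 0.003]]
force: [0.3, -0.3, -0.6]
finger_gap: 0.703
```

Call:
play_rows(targets=[3.02,0,-1.57,0,0,0,6,3.02,0,-1.57,0,0,0,6,3.02,0,-1.57,0,0,0,6,3.02,0,-1.57,0,0,0,6,0,0,0,0,0.12,0,6,0,0,0,0,0.12,0,6,0,0,0,0,0.12,0,6,0,0,0,0,0.12,0,6,0,0,0,0,0.12,0,6,0,0,0,0,0.12,0,6])

```text
clock: 56.0
ee_pos: [605.8, 247.9, 325.0]
eef_rot: [[0.647, -0.003, -0.762], [0.762, -0.001, 0.647], [-0.003, -1.0, 0.002]]
force: [-0.7, -0.4, 1.0]
finger_gap: 0.702
```

Call:
play_rows(targets=[0,0,0,0,0.12,0,6,0,0,0,0,0.12,0,6,0,0,0,0,0.12,0,6,0,0,0,0,0.12,0,6,0,0,0,0,0.12,0,6,0,0,0,0,0.12,0,6,0,0,0,0,0.12,0,6,0,0,0,0,0.12,0,6,0,0,0,0,0.12,0,6,0,0,0,0,0.12,0,6])

```text
clock: 56.83
ee_pos: [605.7, 247.9, 325.0]
eef_rot: [[0.945, -0.003, 0.327], [-0.327, -0.001, 0.945], [-0.003, -1.0, -0.002]]
force: [0.3, 0.2, 0.7]
finger_gap: 0.708
```

Call:
play_rows(targets=[0,0,0,0,0.12,0,6,0,0,0,0,0.12,0,6,0,0,0,0,0.12,0,6,0,0,0,0,0.12,0,6,0,0,0,0,0,0,6,0,0,0,0,0,0,6])

```text
clock: 57.33
ee_pos: [605.8, 247.9, 325.4]
eef_rot: [[0.694, -0.003, 0.72], [-0.72, -0.0, 0.694], [-0.002, -1.0, -0.002]]
force: [0.3, 0.1, 0.2]
finger_gap: 0.702
```

```bash
cat > ball.py <<'E'
from h import *
import sys
cam,p,d=snap("wrist",sys.argv[1]);z=float(sys.argv[2]);H=hsv(p)
m=((H[...,0]<5)|(H[...,0]>174))&(H[...,1]>170)&(H[...,2]>70)
print("tcp",where()[0].round(1))
for c in blobs(m,60):
    (x,y),rr=cv2.minEnclosingCircle(c);print("red",round(x,1),round(y,1),"r px",round(rr,1),"xyz",cam.plane((x,y),z).round(1),"dist from r",round(cam.f*12.5/rr),"depth",d[int(y),int(x)].round(1))
E
python3 n.py 606.8 247.2 217.7 43.3; python3 ball.py w26 225.7
```

```text
at [605.8 247.9 325.4] yaw 43.96 t 57.3333 gap 0.702 F [0.3 0.1 0.2]
shift cm [ 0.13 10.77  0.05] turn [ 0.002  0.012 -0.002] rows>= 3.1 q6 56.9
tcp [605.9 247.9 325.7]
red 255.1 190.7 r px 12.5 xyz [[605.8 248.3 225.7]] dist from r 270 depth 231.4
```

View pics/w26.png

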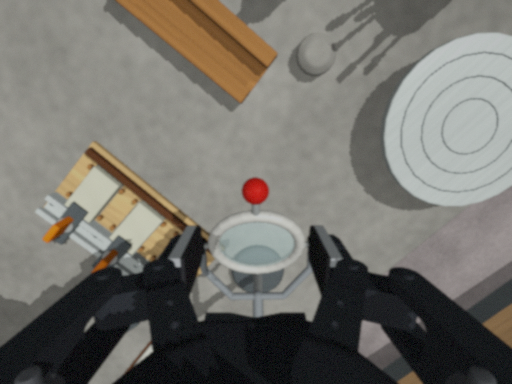

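Call:
play_rows(targets=[0,2,0,0,0.01,0,6,0,3,0,0,0,0,6,0,3,0,0,0,0,6,0,2,0,0,0,0,6,0,0.75,0,0,0,0,6,0,0,0,0,0,0,6,0,0,0,0,0,0,6])

```text
clock: 57.97
ee_pos: [606.1, 248.0, 219.9]
eef_rot: [[0.685, -0.001, 0.728], [-0.728, -0.0, 0.685], [-0.0, -1.0, -0.0]]
force: [0.4, -0.2, 0.8]
finger_gap: 0.704
```

Call:
play_rows(targets=[0,0,0,0,0,0,1.5,0,0,0,0,0,0,1.5,0,0,0,0,0,0,1.5,0,0,0,0,0,0,1.5,0,0,0,0,0,0,1.5,0,0,0,0,0,0,1.5,0,0,0,0,0,0,1.5], grip_force=40)

```text
clock: 58.55
ee_pos: [606.1, 248.2, 219.5]
eef_rot: [[0.684, -0.0, 0.729], [-0.729, 0.0, 0.684], [-0.001, -1.0, 0.0]]
force: [-0.5, 2.9, 4.5]
finger_gap: 0.265
```

```bash
python3 n.py 606 247.9 217.7 43.3; python3 ball.py w27 225.7
```

```text
at [606.1 248.2 219.5] yaw 43.19 t 58.55 gap 0.265 F [-0.5  2.9  4.5]
shift cm [ 0.02  0.18 -0.03] turn [-0.    -0.002 -0.001] rows>= 0.1 q6 57.7
tcp [606.1 248.2 219.4]
red 254.7 247.9 r px 23.6 xyz [[605.5 249.  225.7]] dist from r 143 depth 130.4
```

Call:
play_rows(targets=[0.035,0,-1.24,0,-0.056,0,1.5,0.035,0,-1.24,0,-0.056,0,1.5,0.035,0,-1.24,0,-0.056,0,1.5,0.035,0,-1.24,0,-0.056,0,1.5,0.035,0,-1.24,0,-0.056,0,1.5,0.035,0,-1.24,0,-0.056,0,1.5,0.035,0,-1.24,0,-0.056,0,1.5,0.035,0,-1.24,0,-0.056,0,1.5,0,0,0,0,0,0,1.5,0,0,0,0,0,0,1.5])

```text
clock: 59.43
ee_pos: [552.7, 164.5, 219.0]
eef_rot: [[0.932, 0.002, 0.362], [-0.362, -0.002, 0.932], [0.003, -1.0, -0.001]]
force: [9.6, -4.5, -3.3]
finger_gap: 0.267
```

```bash
python3 - <<'E'
from h import *
p,R,o=where();P=np.array([758.5,86]);v=p[:2]-P;print(p,np.linalg.norm(v),np.degrees(np.arctan2(v[1],v[0])),"yaw",np.degrees(np.arctan2(R[1,2],R[0,2])),o["force"],o["finger_gap"],"F tool",R.T@o["force"])
E
python3 ball.py w28 225.7
```

```text
[552.7264466  164.49280849 219.03488974] 220.23595587807222 159.12052968057625 yaw 68.7532982980216 [ 9.61233394 -4.48663559 -3.27668025] 0.26678906981949596 F tool [10.57474644  3.30995908 -0.69455368]
tcp [552.8 164.7 219. ]
red 254.5 247.9 r px 23.4 xyz [[551.5 164.9 225.7]] dist from r 144 depth 131.4
```

Call:
play_rows(targets=[0.05,0,0,0,-0.029,0,1.5,0.034,0,-1.228,0,-0.0554,0,1.5,0.034,0,-1.228,0,-0.0554,0,1.5,0.034,0,-1.228,0,-0.0554,0,1.5,0.034,0,-1.228,0,-0.0554,0,1.5,0.034,0,-1.228,0,-0.0554,0,1.5,0.034,0,-1.228,0,-0.0554,0,1.5,0.034,0,-1.228,0,-0.0554,0,1.5,0,0,0,0,0,0,1.5,0,0,0,0,0,0,1.5])

```text
clock: 60.32
ee_pos: [540.4, 80.1, 218.9]
eef_rot: [[0.999, 0.001, -0.046], [0.046, -0.001, 0.999], [0.001, -1.0, -0.001]]
force: [8.8, -1.8, -3.9]
finger_gap: 0.26
```

```bash
cat > sw.py <<'E'
from h import *
p,R,o=where();P=np.array([761.6,90.3]);v=p[:2]-P;print(p.round(1),"R",np.linalg.norm(v).round(1),"phi",np.degrees(np.arctan2(v[1],v[0])).round(2),"yaw",np.degrees(np.arctan2(R[1,2],R[0,2])).round(2),o["finger_gap"],"F tool",(R.T@o["force"]).round(1),"t",o["clock"])
E
python3 sw.py
```

```text
[540.4  80.1 218.9] R 221.5 phi -177.35 yaw 92.61 0.2599491666979239 F tool [ 8.7  3.9 -2.1] t 60.3167
```

Call:
play_rows(targets=[0.08,0,-1.228,0,-0.0554,0,1.5,0.034,0,-1.228,0,-0.0554,0,1.5,0.034,0,-1.228,0,-0.0554,0,1.5,0.034,0,-1.228,0,-0.0554,0,1.5,0.034,0,-1.228,0,-0.0554,0,1.5,0.034,0,-1.228,0,-0.0554,0,1.5,0.034,0,-1.228,0,-0.0554,0,1.5,0.034,0,-1.228,0,-0.0554,0,1.5,0,0,0,0,0,0,1.5,0,0,0,0,0,0,1.5])

```text
clock: 61.15
ee_pos: [566.0, -13.3, 218.7]
eef_rot: [[0.883, -0.0, -0.47], [0.47, -0.001, 0.883], [-0.001, -1.0, -0.0]]
force: [4.2, 0.1, -3.0]
finger_gap: 0.267
```

```bash
python3 sw.py
```

```text
[566.  -13.3 218.7] R 221.3 phi -152.08 yaw 118.02 0.2665910399720014 F tool [ 3.8  3.  -1.9] t 61.15
```

Call:
play_rows(targets=[0.035,0,-1.27,0,-0.0576,0,1.5,-0.174,0.373,0,0,0,0,1.5,-0.155,0.382,0,0,0,0,1.5,-0.135,0.389,0,0,0,0,1.5,-0.115,0.395,0,0,0,0,1.5,-0.094,0.4,0,0,0,0,1.5,-0.074,0.405,0,0,0,0,1.5,-0.053,0.408,0,0,0,0,1.5,0,0,0,0,0,0,1.5,0,0,0,0,0,0,1.5])

```text
clock: 61.98
ee_pos: [564.5, -27.2, 190.9]
eef_rot: [[0.853, -0.002, -0.522], [0.522, 0.0, 0.853], [-0.001, -1.0, 0.001]]
force: [-1.4, -1.2, 0.0]
finger_gap: 0.259
```

```bash
python3 sw.py; python3 ball.py w29 200
```

```text
[564.5 -27.2 190.9] R 229.4 phi -149.19 yaw 121.43 0.2588558444589467 F tool [-1.8 -0.  -0.3] t 61.9833
tcp [564.6 -27.3 191. ]
red 254.7 251.5 r px 23.7 xyz [[564.2 -27.5 200. ]] dist from r 142 depth 130.3
```

View pics/w29.png

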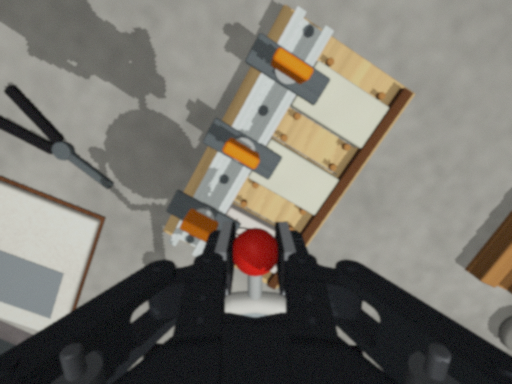

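Call:
play_rows(targets=[-0.03,0.41,0,0,0,0,1.5,-0.01,0.3,0,0,0,0,1.5,0,0,0,0,0,0,1.5,0,0,0,0,0,0,1.5])

```text
clock: 62.37
ee_pos: [564.6, -27.7, 184.1]
eef_rot: [[0.853, -0.001, -0.521], [0.521, 0.0, 0.853], [-0.001, -1.0, 0.001]]
force: [-0.0, -0.8, -0.4]
finger_gap: 0.264
```

```bash
python3 sw.py; python3 - <<'E'
from h import *
top,sc=Cam("top"),Cam("scene")
for n in("top","scene"):snap(n,n+"30")
p=cv2.imread("pics/scene30.png");a=sc.px([[633,13,190]])[0];b=top.px([[633,13,190]])[0];print(a,b)
x,y=a.astype(int);s=cv2.resize(p[y-50:y+50,x-65:x+65],None,fx=6,fy=6,interpolation=cv2.INTER_CUBIC);cv2.imwrite("pics/s30b.png",s)
for n,cam in(("top",top),("scene",sc)):
    d=np.load(f"pics/{n}30.npy");vv,uu=np.mgrid[0:384,0:512];P=cam.deep(np.c_[uu.ravel(),vv.ravel()],d.ravel())
    q=P[(abs(P[:,2]-193)<25)&(np.hypot(P[:,0]-633,P[:,1]-13)<52)];A=np.c_[q[:,0]-633,q[:,1]-13,np.ones(len(q))]
    s=np.linalg.lstsq(A,q[:,2],rcond=None)[0];print(n,len(q),"slopes rad",s[:2],"z",s[2],"slope along arm out",s[:2]@np.array([-.859,-.512]),"centre",q.mean(0))
E
```

```text
[564.6 -27.7 184.1] R 229.7 phi -149.09 yaw 121.43 0.26431137581649106 F tool [-0.4  0.4 -0.7] t 62.3667
[256.67461118 195.60724536] [234.26205251 156.92872043]
top 0 slopes rad [0. 0.] z 0.0 slope along arm out 0.0 centre [nan nan nan]
scene 601 slopes rad [-0.0007616  -0.00253306] z 194.92839308659427 slope along arm out 0.0019511425291007108 centre [635.83833113  14.63261984 194.92209589]<stdin>:9: RuntimeWarning: Mean of empty slice.
  ret = um.true_divide(
```

View pics/s30b.png

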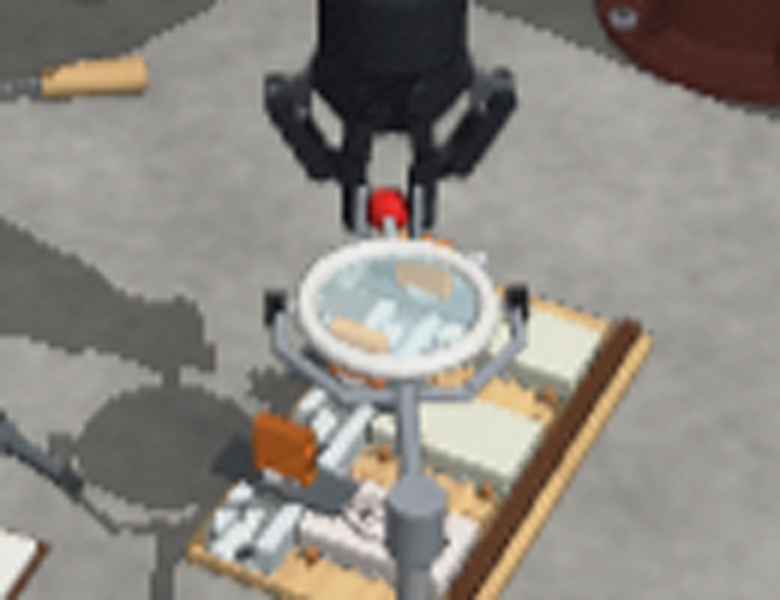

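Call:
play_rows(targets=[0,0,0,0,0,0,4.5,0,0,0,0,0,0,4.5,0,0,0,0,0,0,4.5,0,0,0,0,0,0,4.5,0,-0.5,0,0,0,0,4.5,0,-1.5,0,0,0,0,4.5,0,-3,0,0,0,0,4.5,0,-3,0,0,0,0,4.5,0,-3,0,0,0,0,4.5,0,-3,0,0,0,0,4.5])

```text
clock: 63.3
ee_pos: [564.4, -27.7, 326.4]
eef_rot: [[0.853, -0.001, -0.521], [0.521, -0.0, 0.853], [-0.001, -1.0, 0.0]]
force: [0.7, -0.5, 0.6]
finger_gap: 0.528
```

Call:
play_rows(targets=[-3,-1,0,0,0,0,4.5,-3,-1,0,0,0,0,4.5,-3,-1,0,0,0,0,4.5,-3,0,0,0,0,0,4.5,0,0,0,0,0,0,4.5,0,0,0,0,0,0,4.5])

```text
clock: 63.8
ee_pos: [461.8, -91.0, 355.6]
eef_rot: [[0.854, 0.001, -0.52], [0.52, -0.001, 0.854], [0.0, -1.0, -0.001]]
force: [0.2, -0.1, 0.1]
finger_gap: 0.528
```

```bash
python3 sw.py; python3 grips.py w31 77; python3 - <<'E'
from h import *
top,sc=Cam("top"),Cam("scene");ds=[]
for n,cam in(("scene",sc),("wrist",Cam("wrist")),("top",top)):
    _,p,d=snap(n,n+"31");vv,uu=np.mgrid[0:384,0:512];P=cam.deep(np.c_[uu.ravel(),vv.ravel()],d.ravel())
    s=(abs(P[:,2]-193)<20)&(np.hypot(P[:,0]-634,P[:,1]-13)<54);q=P[s]
    if len(q)>50:
        f=np.linalg.lstsq(np.c_[q[:,:2]-[634,13],np.ones(len(q))],q[:,2],rcond=None)[0]
        H=hsv(p).reshape(-1,3);w=s&(H[:,2]>165)&(H[:,1]<45);Q=P[w];mm=np.zeros(384*512,np.uint8);mm[w]=1
        h=cv2.convexHull(np.argwhere(mm.reshape(384,512))[:,::-1].astype(np.int32));e=cv2.fitEllipse(h)
        print(n,len(q),"slope",f[:2].round(3),"z",f[2].round(1),"ring centre on z193",cam.plane(e[0],193).round(1),"axes",np.round(e[1],1))
c,p=Cam("wrist"),cv2.cvtColor(cv2.imread("pics/wrist31.png"),cv2.COLOR_BGR2RGB);J=np.array([544.8,-5.7])
# strip of each blank not under a bar: corner-side rectangle
H=hsv(p);m=((H[...,1]<60)&(H[...,2]>150)).astype(np.uint8)
for b in blobs(m,150):
    R=rect(c,b,31);v=R[:2]-J;print(R,"jig",np.round([v@JX,v@JY],1))
E
```

```text
[461.8 -91.  355.6] R 350.3 phi -148.84 yaw 121.3 0.5280430370072083 F tool [ 0.1 -0.1 -0.2] t 63.8
[462.4 -90.5 355.1]
px [504. 306.] rect [460.8 440.7  31.5  24.8  45.5] mean [460.1 443.1  75.6]
px [222. 253.] rect [632.3 -52.4  30.1  14.2 -84.1] mean [632.5 -51.9  76.6]
px [248. 210.] rect [543.6 -55.3  34.3  11.3 -89.3] mean [543.3 -55.4  77. ]
px [276. 164.] rect [454.9 -56.9  36.1  11.2 -88.4] mean [454.7 -56.9  77.5]
scene 642 slope [-0.007 -0.002] z 194.7 ring centre on z193 [[636.2  14.8 193. ]] axes [23.3 33.8]
wrist 1643 slope [0.023 0.013] z 196.4 ring centre on z193 [[630.6  12.7 193. ]] axes [58.6 73.3]
top 1178 slope [0.006 0.004] z 194.0 ring centre on z193 [[635.6  12.9 193. ]] axes [35.5 36.1]
[708.8  67.  145.3  85.3 -66.9] jig [-69.8 165.2]
[696.8  -6.5  76.7  49.9  80.8] jig [  3.5 152. ]
[523.  168.   69.9  62.1 -85.9] jig [-174.1  -18.8]
[ 686.4 -257.1  108.8   42.3  -83.2] jig [253.8 137.2]
[ 840.5 -286.6  285.4  233.7  -83. ] jig [286.  290.8]
[ 684.6 -363.1   73.3   40.1  -18.9] jig [359.8 133.5]
[460.3  85.  128.   32.8   3.2] jig [-92.2 -82.9]
[501.9 -67.6  60.   17.4   1. ] jig [ 61.1 -44. ]
[529.5   5.6 261.8 102.3   1.3] jig [-11.6 -15.1]
[421.1 -69.5  40.2  17.2   1.5] jig [  61.6 -124.8]
[333.9 186.7 211.3 114.   -9.7] jig [-196.1 -207.5]
[ 556.4 -301.5  201.   166.   -85.3] jig [296.    6.4]
[207.5  77.4  42.   40.6  22.9] jig [ -89.  -335.8]
[174.8 133.   99.8  77.   64.5] jig [-145.1 -367.5]
[ 417.1 -318.9   76.4   56.   -82.7] jig [ 310.9 -133.1]
[319.6 -50.4 299.9 199.2 -38.2] jig [  40.8 -225.9]
[ 301.2 -207.6   49.1   48.3  -41.3] jig [ 197.6 -247.1]
```

```bash
python3 - <<'E'
from h import *
c=Cam("wrist");d=np.load("pics/wrist31.npy");p=cv2.cvtColor(cv2.imread("pics/wrist31.png"),cv2.COLOR_BGR2RGB);H=hsv(p);J=np.array([544.8,-5.7])
vv,uu=np.mgrid[0:384,0:512];P=c.deep(np.c_[uu.ravel(),vv.ravel()],d.ravel());v=P[:,:2]-J;x,y=v@JX,v@JY;H=H.reshape(-1,3)
for b in(0,-90):
    s=(abs(P[:,2]-31)<5)&(H[:,1]<55)&(abs(y-b)<40)&(x>-64)&(x<5);print(b,s.sum(),"z",P[s,2].mean().round(1),"y range",np.percentile(y[s],[1,99]).round(1),"x min",np.percentile(x[s],1).round(1))
ok=True
r.sign_off();print("signed off",r.get_obs()["clock"])
E
```

```text
0 839 z 32.0 y range [-24.2  24.4] x min -59.2
-90 1037 z 32.1 y range [-114.1  -65.4] x min -60.8
the job is handed in; nothing more can be done
the job is handed in; nothing more can be done
```

The jig is set up and the job was handed in at about 64 s of the 210 s allowed; I have no verdict back.

- **Blanks:** All three lie flat in their own bays, with the leaf blank in the bay next to the magnifier. The middle and far blanks measured centred within about 1 mm in y, with tops at about 32 mm by depth camera against a nominal 31 mm. My last view of the leaf blank was through and under the lens, so I took no separate number for it at the end.
- **Hold-downs:** All three were dropped into the slot beside the blanks and given a quarter turn. In the last pictures I viewed, each bar pointed square across the strut and over its blank. The final wrist measurement agreed for the middle and far ones. It gave about 5° off square for the one beside the leaf, which was seen at a slant and partly hidden. A closer look before handover put that one about 0.5° off square.
- **Magnifier:** Averaged over three cameras, the lens centre is at (634, 13) mm against the leaf bay centre at (634.5, 13.4) mm. The individual readings spread about ±4 mm. The scene and top cameras give a tilt under 0.01 rad. The oblique wrist view disagreed, giving about 0.025 rad.

All three hold-downs were needed, so none stayed in the rack. I moved none of the other tools, and I did not see any blank get knocked aside. During the swing the ball handle pulled about 10 N sideways, so I corrected my estimate of the post's position and carried on.

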